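# Rotate the flux bottles in the gravity lane

### The job

Put the empty flux bottle from the soldering board's coaster into the steel empties tray, then take the oldest bottle from the front of the sloped lane and stand it squarely on the coaster in its place, leaving the other old bottles in the lane. Close every freshly filled bottle on the bench with a stopper pressed fully home, and only then load it into the lane from the back, behind the old stock, so that the bottles queue upright in order of age. Leave the other things on the bench where they are.

Things in the scene. Friction and masses are not known exactly. Their poses are not given: they have to be found in the camera images.
- lane: fixed blue gravity-feed lane, channel 51 wide, 285 mm long, sloping 8 degrees. Origin on the bench under the front (low) stop's inner face; x level, uphill to the open back end, where bottles are loaded, y across, z up. Bottles roll on small white wheels whose tops are 26 mm above the bench at x = 0, rising 0.1405 mm per mm of x to 66 mm at x = 282. Side rails stand 10, front stop 14 mm above them
- old1: the oldest bottle, first in the lane, against the front stop. Body 46 mm in diameter and 46 high, neck 29 mm in diameter, rim 64 mm above the base. Origin at the centre of its base, z along its axis. Green, with a brick-red stopper that stays on (knob top 82 mm above the base), about 140 g. Stands square to the slope; rolls down till it meets the stop or the bottle in front, one every 46 mm
- old2: the second bottle in the lane. Body 46 mm in diameter and 46 high, neck 29 mm in diameter, rim 64 mm above the base. Origin at the centre of its base, z along its axis. Green, with a brick-red stopper that stays on (knob top 82 mm above the base), about 140 g. Stands square to the slope; rolls down till it meets the stop or the bottle in front, one every 46 mm
- old3: the third bottle in the lane. Body 46 mm in diameter and 46 high, neck 29 mm in diameter, rim 64 mm above the base. Origin at the centre of its base, z along its axis. Green, with a brick-red stopper that stays on (knob top 82 mm above the base), about 140 g. Stands square to the slope; rolls down till it meets the stop or the bottle in front, one every 46 mm
- new1: new, freshly filled green bottle, open, standing on the bench (two or three are there). Body 46 mm in diameter and 46 high, neck 29 mm in diameter, rim 64 mm above the base. Origin at the centre of its base, z along its axis. Straight bore 21 mm in diameter, 18 mm deep. About 130 g. Put in the lane it rolls down by itself to the queue
- new2: new, freshly filled green bottle, open, standing on the bench (two or three are there). Body 46 mm in diameter and 46 high, neck 29 mm in diameter, rim 64 mm above the base. Origin at the centre of its base, z along its axis. Straight bore 21 mm in diameter, 18 mm deep. About 130 g. Put in the lane it rolls down by itself to the queue
- new3: new, freshly filled green bottle, open, standing on the bench (two or three are there). Body 46 mm in diameter and 46 high, neck 29 mm in diameter, rim 64 mm above the base. Origin at the centre of its base, z along its axis. Straight bore 21 mm in diameter, 18 mm deep. About 130 g. Put in the lane it rolls down by itself to the queue
- new1_mouth (a point): centre of the rim of bottle new1, 64 mm above its base
- new2_mouth (a point): centre of the rim of bottle new2, 64 mm above its base
- new3_mouth (a point): centre of the rim of bottle new3, 64 mm above its base
- stopper1: loose brick-red rubber stopper in the stopper block; all three alike, any fits any new bottle (a spare is left in the block). Tapered plug 15 mm long, 13 mm wide at the tip, 19 at the top; collar 25 wide, 4 thick; knob 16 wide, 14 high on it. Origin at the centre of the collar's underside, which rests on the bottle's rim when home; z up through the knob. 15 g
- stopper2: loose brick-red rubber stopper in the stopper block; all three alike, any fits any new bottle (a spare is left in the block). Tapered plug 15 mm long, 13 mm wide at the tip, 19 at the top; collar 25 wide, 4 thick; knob 16 wide, 14 high on it. Origin at the centre of the collar's underside, which rests on the bottle's rim when home; z up through the knob. 15 g
- stopper3: loose brick-red rubber stopper in the stopper block; all three alike, any fits any new bottle (a spare is left in the block). Tapered plug 15 mm long, 13 mm wide at the tip, 19 at the top; collar 25 wide, 4 thick; knob 16 wide, 14 high on it. Origin at the centre of the collar's underside, which rests on the bottle's rim when home; z up through the knob. 15 g
- block: fixed wooden stopper block 130 x 50 x 30 mm with three round holes 42 mm apart along its x; each stopper's plug hangs in a hole with the collar resting on the top. Origin at the centre of its underside, x along the row
- board: fixed dark red-brown soldering board 200 x 150 x 18 mm, origin at the centre of its underside, x along the 200 mm side
- coaster (a point): centre of the top of the white ceramic coaster, a disc 74 mm in diameter and 3 mm thick fixed on the soldering board; its top is 21 mm above the bench
- empty: the empty bottle, clear and colourless, open, standing on the coaster at the start. Body 46 mm in diameter and 46 high, neck 29 mm in diameter, rim 64 mm above the base. Origin at the centre of its base, z along its axis. 90 g
- tray: fixed low steel tray for empties, outside 115 (x) x 105 (y) x 20 mm high, walls and floor 3 mm thick; origin at the centre of its underside
- charcoal: black charcoal block 36 x 75 x 25 mm lying on the soldering board (leave alone); origin at the centre of its underside
- tin: round blue and orange tin, 68 mm in diameter, 32 mm high (leave alone); origin at the centre of its underside
- hammer: hammer 200 mm long lying on the bench (leave alone); handle along its x
- stick: flat wooden sanding stick 140 x 28 x 12 mm (leave alone); origin at the centre of its underside
- benchblock: steel bench block 65 x 65 x 20 mm behind the lane (leave alone); origin at the centre of its underside
- ringclamp: wooden ring clamp 115 mm long, 20 mm high, lying behind the lane (leave alone)

How it is judged:
On the way, in this order (a step that is already met when the one before it is completed fails the run):
1. the empty bottle is in the empties tray, let go (x of empty in the frame of tray between -0.055 and 0.055 m and y of empty in the frame of tray between -0.05 and 0.05 m and z of empty in the frame of tray below 0.035 m and linear speed of empty below 0.02 m/s and contact force between empty and the fingers below 0.1 N), for 0.2 s.
2. the oldest bottle stands on the coaster, let go (horizontal distance between old1 and coaster below 0.014 m and z of old1 in the frame of board between 0.017 and 0.026 m and angle between old1's own z axis and vertical below 0.08 rad and linear speed of old1 below 0.02 m/s and contact force between old1 and the fingers below 0.1 N), for 0.2 s.
At the end, for the whole second after the job is handed in: The empty bottle is in the empties tray; the oldest bottle stands upright on the coaster (centre within 14 mm); the other two old bottles are first and second in the lane; every new bottle stands in the lane behind them with a stopper fully home in its neck (within 5 mm); all at rest (x of empty in the frame of tray between -0.055 and 0.055 m and y of empty in the frame of tray between -0.05 and 0.05 m and z of empty in the frame of tray below 0.035 m and linear speed of each of empty, old1, old2, old3, new1, new2, new3 below 0.02 m/s and horizontal distance between old1 and coaster below 0.014 m and z of old1 in the frame of board between 0.017 and 0.026 m and angle between old1's own z axis and vertical below 0.08 rad and x of old2 in the frame of lane between 0 and 0.036 m and y of old2 in the frame of lane between -0.012 and 0.012 m and z of old2 in the frame of lane between 0.01 and 0.085 m and angle between each of old2, old3, new1, new2, new3's own z axis and vertical below 0.26 rad and x of old3 in the frame of lane between 0.05 and 0.086 m and y of old3 in the frame of lane between -0.012 and 0.012 m and z of old3 in the frame of lane between 0.01 and 0.085 m and x of new1 in the frame of lane between 0.095 and 0.275 m and y of new1 in the frame of lane between -0.012 and 0.012 m and z of new1 in the frame of lane between 0.01 and 0.085 m and ((distance between stopper1 and new1_mouth below 0.005 m and angle between the z axis of stopper1 and the z axis of new1, either way round below 0.15 rad) or (distance between stopper2 and new1_mouth below 0.005 m and angle between the z axis of stopper2 and the z axis of new1, either way round below 0.15 rad) or (distance between stopper3 and new1_mouth below 0.005 m and angle between the z axis of stopper3 and the z axis of new1, either way round below 0.15 rad)) and x of new2 in the frame of lane between 0.095 and 0.275 m and y of new2 in the frame of lane between -0.012 and 0.012 m and z of new2 in the frame of lane between 0.01 and 0.085 m and ((distance between stopper1 and new2_mouth below 0.005 m and angle between the z axis of stopper1 and the z axis of new2, either way round below 0.15 rad) or (distance between stopper2 and new2_mouth below 0.005 m and angle between the z axis of stopper2 and the z axis of new2, either way round below 0.15 rad) or (distance between stopper3 and new2_mouth below 0.005 m and angle between the z axis of stopper3 and the z axis of new2, either way round below 0.15 rad)) and x of new3 in the frame of lane between 0.095 and 0.275 m and y of new3 in the frame of lane between -0.012 and 0.012 m and z of new3 in the frame of lane between 0.01 and 0.085 m and ((distance between stopper1 and new3_mouth below 0.005 m and angle between the z axis of stopper1 and the z axis of new3, either way round below 0.15 rad) or (distance between stopper2 and new3_mouth below 0.005 m and angle between the z axis of stopper2 and the z axis of new3, either way round below 0.15 rad) or (distance between stopper3 and new3_mouth below 0.005 m and angle between the z axis of stopper3 and the z axis of new3, either way round below 0.15 rad))); the robot touches nothing.
It fails at once if new bottle 1 is put in the lane without a stopper seated in its neck (x of new1 in the frame of lane between -0.02 and 0.3 m and y of new1 in the frame of lane between -0.03 and 0.03 m and z of new1 in the frame of lane below 0.075 m and not ((distance between stopper1 and new1_mouth below 0.01 m and angle between the z axis of stopper1 and the z axis of new1, either way round below 0.15 rad) or (distance between stopper2 and new1_mouth below 0.01 m and angle between the z axis of stopper2 and the z axis of new1, either way round below 0.15 rad) or (distance between stopper3 and new1_mouth below 0.01 m and angle between the z axis of stopper3 and the z axis of new1, either way round below 0.15 rad))).
It fails at once if new bottle 2 is put in the lane without a stopper seated in its neck (x of new2 in the frame of lane between -0.02 and 0.3 m and y of new2 in the frame of lane between -0.03 and 0.03 m and z of new2 in the frame of lane below 0.075 m and not ((distance between stopper1 and new2_mouth below 0.01 m and angle between the z axis of stopper1 and the z axis of new2, either way round below 0.15 rad) or (distance between stopper2 and new2_mouth below 0.01 m and angle between the z axis of stopper2 and the z axis of new2, either way round below 0.15 rad) or (distance between stopper3 and new2_mouth below 0.01 m and angle between the z axis of stopper3 and the z axis of new2, either way round below 0.15 rad))).
It fails at once if new bottle 3 is put in the lane without a stopper seated in its neck (x of new3 in the frame of lane between -0.02 and 0.3 m and y of new3 in the frame of lane between -0.03 and 0.03 m and z of new3 in the frame of lane below 0.075 m and not ((distance between stopper1 and new3_mouth below 0.01 m and angle between the z axis of stopper1 and the z axis of new3, either way round below 0.15 rad) or (distance between stopper2 and new3_mouth below 0.01 m and angle between the z axis of stopper2 and the z axis of new3, either way round below 0.15 rad) or (distance between stopper3 and new3_mouth below 0.01 m and angle between the z axis of stopper3 and the z axis of new3, either way round below 0.15 rad))).
It fails at once if one of the two younger bottles of the old stock is lifted out of the lane (z of any of old2, old3 in the frame of lane above 0.085 m).
It fails at once if the charcoal block, tin, hammer, sanding stick, bench block or ring clamp is pushed more than 5 cm from its place (distance of any of charcoal, tin, hammer, stick, benchblock, ringclamp from where it was at the start of the episode above 0.05 m).
Of new1, new2, new3 only 2 to 3 are there at a start; the rules pass over those that are not, and their reading is None.
At some moment in a run one of empty, new1, new2, new3 may be knocked a few centimetres aside while the robot is not near it.
It also fails if it takes over 210 s, if anything falls off the work surface, if the arm or the gripper's body presses on something with over 40 N, if the wrist force passes 120 N, or if a joint passes its speed limit or range.

### The arm

A 6-joint arm with a two-finger parallel gripper is mounted at the origin on the work surface. World frame = base frame: x ahead of the robot, y to its left, z up, the work surface at z = 0. Lengths are in m, angles in rad, forces in N, time in s.
With the tool pointing down it reaches from about 0.3 to 1 m from the base axis. Payload 5.1 kg.
Tool frame: the origin (TCP) lies midway between the tips of the shut fingers; the grasp point (between the pads) lies 19 mm behind it; z points along the fingers, y is the line along which they close (so a half turn about z gives the same grasp; the last joint's range is limited). The gripper opens to 95 mm and grips with 3 to 60 N. Pads are 20 mm wide; open, the fingers measure 119 mm over their backs; the gripper's body (75 mm by 180 mm) begins 59 mm behind the grasp point.
Start: joints at [1.223, 0.124, 1.65, -0, 1.367, -0.083], TCP at [0.17, 0.627, 0.194] pointing down, gripper open.
Joint ranges: [-2.61, 2.61], [-1.02, 2.33], [0.03, 2.71], [-1.35, 4.49], [0.32, 2.68], [-2.91, 2.91]. Speed limits (rad/s): [2.57, 2.57, 3.14, 3.14, 3.14, 3.14].

### API

Orientations are given as a rotation vector (axis times angle).
In Python, from workcell import * gives the robot as it stands.
- The arm moves only by the tool send_rows, never from a script. Its argument "increments" is text: rows parted by semicolons, each of 7 numbers parted by spaces: the gripper's target within -1 to 1 (fully open at 1, half-way at 0, shut at -1), then the shift along the tool's x, y, z in mm, then the turn, a rotation vector about the tool's x, y, z in degrees. In form: jaw x y z wx wy wz; .... A call has 1 to 10 rows; each row shifts and turns the commanded pose from where the row before left it, along the tool's axes as they then stand; what a row does not reach is not made up. A row lasts 1/8 s, in which the tool goes at most 62.5 mm and 10.7 degrees, less where a joint would pass 70% of its speed; a pose out of reach is approached as far as the arm can. A call is refused whole if a number of a shift passes 62.5 or a number of a turn 10.7, either way. A call with a gripper value outside its range is refused whole. The fingers move at their own pace and stop on an object; "force" is the grip in N (left out, the last holds). Time passes only in rows, so rows that do not move let the fingers close. It gives the time, the measured TCP pose, the force, the opening and the grip force at its end, in the units of the state.
- get_state(): the state, without advancing time (a new reading comes with each control period).
- capture(name): name is "scene" or "top" or "wrist"; returns (picture, depth): 420x560x3 uint8, blue, green, red; 420x560 float32, m along the optical axis (not along the pixel's ray), 0 where there is no reading.
- get_calibration(name): a dict with "mtx" (3x3 intrinsics, pixels), "k1" (the pictures are not rectified: a ray, as slopes to the right and down, at radius r is drawn at 1 + k1 r^2 times it, then the intrinsics apply), "cam_to_world" (4x4, takes a point from camera to world coordinates). Camera axes: x right, y up, looking along -z (the intrinsics and any distortion apply to the point x, -y, -z); pixel columns grow to the right and rows downward; lengths in m; the calibration is good to about 2 mm. A picture is of the moment at which its call begins: read the wrist's pose just before it. get_calibration takes no time and is no camera call; for the wrist camera it gives the pose at the moment of the call.
- hand_in(): hands the job in; it is judged then, once.
Trained networks look in the newest picture that a camera, given by its name, has taken for a name from the list of things; names that differ only in an ending like _2 or _b are one class to them, and where a whole thing is asked for, a point or a joint stands for the part that bears it (a point fixed in the world has none). Each returns a list of dicts, best first, with "score" (0 to 1); they miss things now and then, are a little off and sometimes report something else, mostly with a low value. They report only what shows in the picture. A call takes as long as a camera call.
- find_in(camera, label): "xy" ([column, row] in pixels, amid what is visible of it).
- outline_of(camera, label): "pixels" (420x560 bool, what is visible of it) and "xy" ([column, row] in pixels, amid what is visible of it).
The state is a dict: "time_s": time; "joints": joint angles; "joint_velocities": joint speeds; "joint_efforts": joint torques, N m; "eef_pos": TCP position; "eef_rot": TCP orientation; "ft_force": force on the tool from outside, world axes, zero at the start; "torque": the same for the moment, N m; "opening": finger opening in m; "finger_force": force on a finger pad.
Only numpy, scipy, OpenCV 4.12 (cv2) and the standard library are available. Lean on these libraries where they do the work, as an engineer would, in place of code of your own. Each camera call takes 0.05 s, during which the arm holds its last target. There are 200 camera calls.

## Working session

There is one attempt and no reset: what is moved stays moved. The work goes in short steps, Python scripts to look and compute and a tool call to move; the robot and the scene stay as the last step left them, time stands still between calls to the robot, and variables do not carry over. Pictures are saved under pics/ and viewed, at most 14 in all, crops included, and the job is handed in when it is done.

Besides the shell and the picture viewer there is one more tool, called after "Call:" in YAML: its name, and indented under it one key for each argument. send_rows: Moves the arm, as the interface text tells. Its arguments: {"type":"object","properties":{"increments":{"type":"string"},"force":{"type":"number"}},"required":["increments"]}

```bash
ls; mkdir -p pics; cat > h.py <<'E'
from workcell import *
import numpy as np, cv2
from scipy.spatial.transform import Rotation as R
def world(cal,depth,px):
    px=np.atleast_2d(np.array(px,float)); K=cal["mtx"];k1=cal["k1"];T=np.array(cal["cam_to_world"])
    d=np.array([depth[int(round(v)),int(round(u))] for u,v in px])
    x=(px[:,0]-K[0][2])/K[0][0]; y=(px[:,1]-K[1][2])/K[1][1]
    xd,yd=x.copy(),y.copy()
    for _ in range(10):
        f=1+k1*(x*x+y*y); x=xd/f; y=yd/f
    P=np.stack([x*d,-y*d,-d,np.ones_like(d)],1)
    return (P@T.T)[:,:3], d
def cloud(cal,depth):
    h,w=depth.shape; uu,vv=np.meshgrid(np.arange(w),np.arange(h))
    P,d=world(cal,depth,np.stack([uu.ravel(),vv.ravel()],1)); P[d==0]=np.nan
    return P.reshape(h,w,3)
E
python3 - <<'E'
from h import *
for c in("top","scene"):
    p,d=capture(c); cv2.imwrite(f"pics/{c}0.png",p); np.save(f"{c}0.npy",d)
    cal=get_calibration(c); W=cloud(cal,d); print(c,np.array(cal["cam_to_world"])[:3,3].round(3))
    for l in ["lane","old1","new1","stopper1","block","board","coaster","empty","tray","charcoal","tin","hammer","stick","benchblock","ringclamp"]:
        for r in outline_of(c,l)[:7]:
            m=r["pixels"]; q=W[m]; q=q[~np.isnan(q[:,0])]
            if len(q)<5: print(l,r["score"],len(q));continue
            zt=np.percentile(q[:,2],97); t=q[q[:,2]>zt-.006]
            print(l,round(r["score"],2),np.round(r["xy"]),len(q),"med",np.median(q,0).round(3),"top",t.mean(0).round(3),"ext",np.percentile(q,2,axis=0)[:2].round(3),np.percentile(q,98,axis=0)[:2].round(3))
E
```

```text
pics
top [3.59e-01 1.00e-03 1.05e+00]
lane 0.61 [330. 196.] 3042 med [ 0.604 -0.09   0.046] top [ 0.613 -0.143  0.07 ] ext [ 0.585 -0.179] [0.642 0.097]
old1 0.95 [296. 187.] 499 med [ 0.607 -0.01   0.093] top [ 0.614 -0.003  0.124] ext [ 0.592 -0.032] [0.635 0.013]
old1 0.78 [269. 187.] 447 med [0.607 0.034 0.088] top [0.614 0.043 0.117] ext [0.592 0.016] [0.629 0.057]
old1 0.55 [248. 190.] 506 med [0.606 0.078 0.08 ] top [0.614 0.088 0.111] ext [0.592 0.058] [0.633 0.103]
new1 0.86 [358. 273.] 446 med [ 0.447 -0.141  0.049] top [ 0.449 -0.145  0.065] ext [ 0.427 -0.162] [ 0.469 -0.123]
new1 0.8 [445. 229.] 518 med [ 0.529 -0.326  0.048] top [ 0.532 -0.335  0.064] ext [ 0.51  -0.351] [ 0.551 -0.312]
new1 0.7 [428. 290.] 505 med [ 0.419 -0.282  0.049] top [ 0.421 -0.29   0.064] ext [ 0.4   -0.306] [ 0.44  -0.267]
stopper1 0.47 [310. 242.] 106 med [ 0.51  -0.048  0.038] top [ 0.512 -0.049  0.049] ext [ 0.501 -0.058] [ 0.523 -0.038]
block 0.79 [311. 266.] 1176 med [ 0.466 -0.044  0.031] top [ 0.47  -0.044  0.031] ext [ 0.407 -0.071] [ 0.533 -0.017]
block 0.3 [299. 134.] 885 med [ 0.76 
[... 3992 characters left out ...]
 0.14 ] [0.372 0.203]
tin 0.24 [326. 291.] 953 med [ 0.768 -0.021  0.019] top [ 0.766 -0.018  0.02 ] ext [ 0.731 -0.057] [0.804 0.021]
hammer 0.8 [167. 200.] 1181 med [ 0.35  -0.17   0.022] top [ 0.352 -0.162  0.025] ext [ 0.319 -0.282] [ 0.408 -0.091]
hammer 0.59 [338. 147.] 2672 med [0.461 0.261 0.018] top [0.455 0.275 0.019] ext [0.356 0.211] [0.552 0.357]
stick 0.98 [236. 172.] 530 med [0.366 0.022 0.011] top [0.364 0.022 0.012] ext [ 0.343 -0.043] [0.386 0.087]
benchblock 0.75 [325. 290.] 921 med [ 0.768 -0.021  0.019] top [ 0.766 -0.019  0.02 ] ext [ 0.73  -0.057] [0.804 0.017]
ringclamp 0.6 [391. 262.] 489 med [0.797 0.151 0.017] top [0.797 0.155 0.019] ext [0.752 0.123] [0.836 0.186]
```

View pics/top0.png

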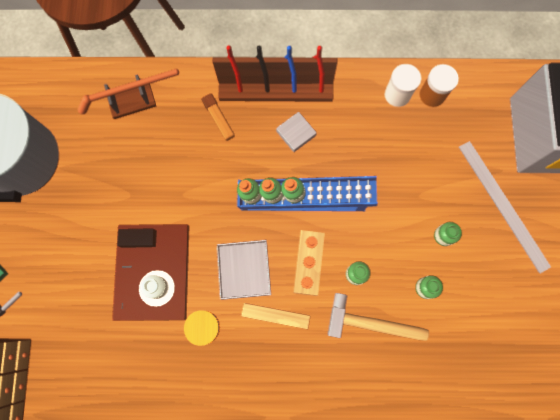

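View pics/scene0.png

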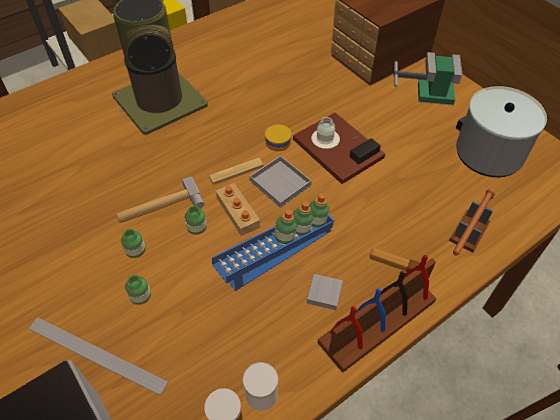

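```bash
python3 - <<'E'
from h import *
s=get_state(); print(s)
T=get_calibration("wrist"); print(np.array(T["cam_to_world"]).round(3),T["mtx"],T["k1"])
print(R.from_rotvec(s["eef_rot"]).as_matrix().round(3))
for c in("top","scene"):
    d=np.load(c+"0.npy"); W=cloud(get_calibration(c),d)
    # objects around: lane region rail heights, hammers, coaster fit
    def sel(x0,x1,y0,y1,z0,z1):
        m=(W[...,0]>x0)&(W[...,0]<x1)&(W[...,1]>y0)&(W[...,1]<y1)&(W[...,2]>z0)&(W[...,2]<z1); return W[m]
    for n,b in dict(st1=(.38,.56,-.075,-.01,.043,.06),).items():
        q=sel(*b)
        for x0 in (.43,.472,.514):
            p=q[abs(q[:,0]-x0)<.016]; print(c,n,len(p),p.mean(0).round(4) if len(p) else None)
    q=sel(.38,.56,-.085,0,.025,.036); print(c,"block minrect",cv2.minAreaRect((q[:,:2]*1000).astype(np.float32)))
    q=sel(.55,.70,-.3,.2,.022,.09); 
    for y0 in np.arange(-.22,.14,.02):
        p=q[abs(q[:,1]-y0)<.006]
        if len(p)>5: print(c,"lane y",round(y0,3),p[:,0].min().round(3),p[:,0].max().round(3),np.percentile(p[:,2],[50,90]).round(3))
    q=sel(.385,.53,.02,.16,.012,.03); print(c,"tray rect",cv2.minAreaRect((q[:,:2]*1000).astype(np.float32)))
E
```

```text
{'time_s': 1.6, 'joints': array([ 1.22340924e+00,  1.23783552e-01,  1.65031313e+00, -1.51319224e-05,
        1.36753325e+00, -8.25791725e-02]), 'joint_velocities': array([ 1.16272268e-03, -1.12404276e-03, -6.13898853e-05, -1.44094456e-03,
       -3.13828595e-04,  9.96213115e-04]), 'joint_efforts': array([-3.50214168e-05, -4.17569768e+01, -3.60219598e+01,  7.75343855e-02,
        4.29157668e-02, -3.36024414e-05]), 'eef_pos': array([0.17013025, 0.62731058, 0.1937591 ]), 'eef_rot': array([ 4.14739397e-01,  3.11408969e+00, -6.21722420e-05]), 'ft_force': array([0.40114501, 0.14631878, 1.0558543 ]), 'torque': array([-0.05319628,  0.0048098 ,  0.02289087]), 'finger_force': 0.0, 'opening': 0.09545829464909837}
[[ 0.261 -0.936 -0.235  0.105]
 [ 0.965  0.253  0.065  0.645]
 [-0.001 -0.244  0.97   0.384]
 [ 0.     0.     0.     1.   ]] [[372.92850697   0.         280.37597568]
 [  0.         372.92850697 209.06753639]
 [  0.           0.           1.        ]] -0.056753676489110574
[[-0.965  0.262  0.   ]
 [ 0.262  0.965 -0.   ]
 [-0.    -0.    -1.   ]]
top st1 48 [ 0.4285 -0.0396  0.0485]
top 
[... 1264 characters left out ...]
 0.071]
scene lane y -0.14 0.587 0.648 [0.056 0.069]
scene lane y -0.12 0.586 0.647 [0.05  0.066]
scene lane y -0.1 0.587 0.647 [0.051 0.064]
scene lane y -0.08 0.587 0.647 [0.047 0.06 ]
scene lane y -0.06 0.586 0.647 [0.044 0.057]
scene lane y -0.04 0.586 0.647 [0.044 0.057]
scene lane y -0.02 0.587 0.647 [0.06  0.087]
scene lane y -0.0 0.627 0.647 [0.051 0.087]
scene lane y 0.02 0.6 0.648 [0.066 0.087]
scene lane y 0.04 0.628 0.647 [0.062 0.085]
scene lane y 0.06 0.611 0.647 [0.054 0.08 ]
scene lane y 0.08 0.595 0.647 [0.07  0.087]
scene lane y 0.1 0.621 0.647 [0.037 0.075]
scene tray rect ((451.3582458496094, 91.64720153808594), (133.56292724609375, 107.76052856445312), 5.321342468261719)
```

The top view shows the lane (240–375, 192) with its low end on the left (world +y), holding three old bottles. Three open new bottles are at (358,273), (445,230) and (429,287). The stopper block is at (310,262), the tray at (244,269), and the coaster with the empty at (156,288). The scene view agrees.

First I align the tool so its y axis is along world x, then move above the empty.

Call:
send_rows:
  increments: "0.5 0 0 0 0 0 10; 0.5 0 0 0 0 0 10; 0.5 0 0 0 0 0 10; 0.5 0 0 0 0 0 10; 0.5 0 0 0 0 0 10; 0.5 0 0 0 0 0 10; 0.5 0 0 0 0 0 10; 0.5 0 0 0 0 0 4.8"
  force: 25

```text
time_s: 2.6
eef_pos: [0.1701, 0.6273, 0.1937]
eef_rot: [2.225, 2.218, -0.0]
ft_force: [0.9, 0.5, -0.1]
opening: 0.0716
finger_force: 0.0
```

Call:
send_rows:
  increments: "0.5 -45 31 0 0 0 0;0.5 -45 31 0 0 0 0;0.5 -45 31 0 0 0 0;0.5 -45 31 0 0 0 0;0.5 -45 31 0 0 0 0;0.5 -45 31 0 0 0 0;0.5 -45 31 0 0 0 0;0.5 -45 31 0 0 0 0;0.5 0 0 0 0 0 0;0.5 0 0 0 0 0 0"

```text
time_s: 3.85
eef_pos: [0.4182, 0.2677, 0.1938]
eef_rot: [-2.221, -2.221, -0.0]
ft_force: [0.6, -0.1, -0.1]
opening: 0.0718
finger_force: 0.0
```

```bash
cat >> h.py <<'E'
def look(c,l,n=6,rel=.006,smin=.3):
    cal=get_calibration(c); p,d=capture(c); W=cloud(cal,d)
    for r in outline_of(c,l)[:n]:
        q=W[r["pixels"]]; q=q[~np.isnan(q[:,0])]
        if len(q)<15 or r["score"]<smin: continue
        t=q[q[:,2]>np.percentile(q[:,2],97)-rel]
        e=np.percentile(t,3,axis=0)[:2],np.percentile(t,97,axis=0)[:2]
        print(c,l,round(r["score"],2),np.round(r["xy"]),"topmean",t.mean(0).round(4),"mid",((e[0]+e[1])/2).round(4),"size",(e[1]-e[0]).round(3))
    return p,W
def st():
    s=get_state(); print("t",round(s["time_s"],2),"tcp",s["eef_pos"].round(4),"open",round(s["opening"],4),"ff",round(s["finger_force"],1),"F",s["ft_force"].round(1),"\n",R.from_rotvec(s["eef_rot"]).as_matrix().round(3).tolist())
E
python3 - <<'E'
from h import *
st()
p,W=look("wrist","empty"); cv2.imwrite("pics/w1.png",p)
E
```

```text
t 3.85 tcp [0.4182 0.2677 0.1938] open 0.0718 ff 0.0 F [ 0.6 -0.1 -0.1] 
 [[0.0, 1.0, -0.0], [1.0, -0.0, 0.001], [0.001, -0.0, -1.0]]
wrist empty 0.76 [279. 192.] topmean [0.4175 0.2687 0.0838] mid [0.4172 0.2689] size [0.026 0.027]
```

View pics/w1.png

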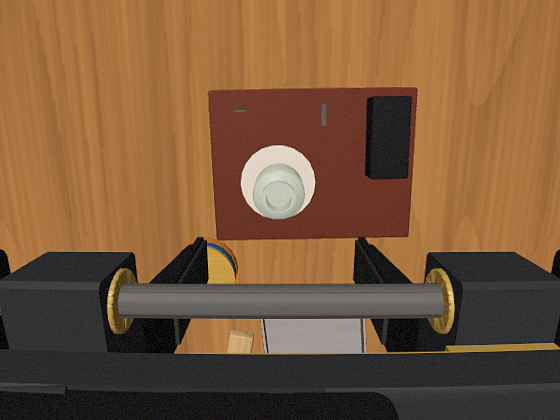

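The empty stands on the coaster at (278,192), at the position I computed. I grasp it and move it to the tray.

Call:
send_rows:
  increments: "0.5 1 0 40 0 0 0;0.5 0 0 40 0 0 0;0.5 0 0 38 0 0 0;0.5 0 0 30 0 0 0;0.5 0 0 0 0 0 0;-1 0 0 0 0 0 0;-1 0 0 0 0 0 0;-1 0 0 0 0 0 0;-1 0 0 0 0 0 0;-1 0 0 0 0 0 0"

```text
time_s: 5.2
eef_pos: [0.4182, 0.2686, 0.0464]
eef_rot: [-2.221, -2.221, 0.0]
ft_force: [-1.3, -0.2, 5.8]
opening: 0.0274
finger_force: 25.4
```

Call:
send_rows:
  increments: "-1 0 0 -30 0 0 0;-1 0 0 -40 0 0 0;-1 0 0 0 0 0 0"

```text
time_s: 5.58
eef_pos: [0.4208, 0.2696, 0.1194]
eef_rot: [2.219, 2.22, 0.011]
ft_force: [0.9, -0.7, -1.6]
opening: 0.0273
finger_force: 25.3
```

```bash
python3 - <<'E'
from h import *
st()
for c in("top","scene"):
    p,W=look(c,"tray",1)
    hsv=cv2.cvtColor(p,cv2.COLOR_BGR2HSV)
    m=(hsv[...,1]<50)&(hsv[...,2]>170)&(W[...,0]>.36)&(W[...,0]<.48)&(W[...,1]>.2)&(W[...,1]<.34)&(W[...,2]<.028)
    q=W[m][:,:2]
    print(c,len(q),"coaster",cv2.minEnclosingCircle((q*1000).astype(np.float32)),cv2.fitEllipse((q[cv2.convexHull((q*1e6).astype(np.int32),returnPoints=False)[:,0]]*1000).astype(np.float32)))
E
```

```text
t 5.58 tcp [0.4208 0.2696 0.1194] open 0.0273 ff 25.3 F [ 0.9 -0.7 -1.6] 
 [[-0.0, 1.0, 0.007], [1.0, 0.0, 0.003], [0.003, 0.007, -1.0]]
top tray 0.65 [275. 317.] topmean [0.3613 0.0252 0.0128] mid [0.3621 0.0255] size [0.039 0.128]
top 583 coaster ((414.5992736816406, 270.9570007324219), 36.67546463012695) ((414.7853698730469, 271.940673828125), (71.77059936523438, 72.70162963867188), 0.04528873786330223)
scene tray 0.82 [281. 180.] topmean [0.4592 0.0913 0.0183] mid [0.459  0.0924] size [0.119 0.111]
scene 422 coaster ((417.2272644042969, 271.5346374511719), 39.32320022583008) ((416.2176818847656, 271.2408142089844), (71.50764465332031, 77.31336975097656), 34.56169891357422)
```

```bash
python3 - <<'E'
from h import *
a,_=capture("scene"); b,_=capture("wrist"); c,_=capture("top")
cv2.imwrite("pics/m2.png",np.hstack([cv2.resize(a[80:220,240:420],(400,311)),cv2.resize(b[100:400,100:460],(400,311))]))
E
```

```text
(no output)
```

View pics/m2.png

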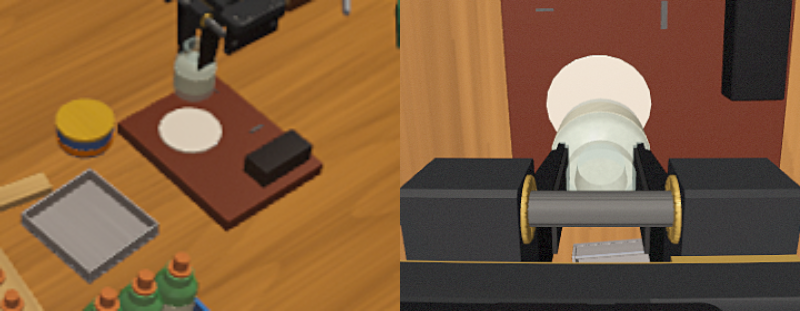

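```bash
python3 - <<'E'
from h import *
for c in("scene","wrist"):
    cal=get_calibration(c); p,d=capture(c); W=cloud(cal,d)
    for r in outline_of(c,"empty")[:2]:
        q=W[r["pixels"]]; q=q[~np.isnan(q[:,0])]
        print(c,r["score"],np.round(r["xy"]),len(q))
        for z0 in np.arange(.03,.2,.01):
            t=q[(q[:,2]>=z0)&(q[:,2]<z0+.01)]
            if len(t)>4: print(round(z0,3),len(t),np.percentile(t,3,axis=0)[:2].round(3),np.percentile(t,97,axis=0)[:2].round(3))
st()
E
```

```text
scene 0.9 [325. 112.] 417
0.08 6 [0.406 0.248] [0.439 0.271]
0.09 43 [0.407 0.245] [0.442 0.274]
0.1 52 [0.409 0.244] [0.443 0.278]
0.11 62 [0.413 0.245] [0.443 0.277]
0.12 55 [0.411 0.244] [0.443 0.273]
0.13 88 [0.403 0.246] [0.442 0.276]
0.14 44 [0.406 0.249] [0.431 0.276]
0.15 32 [0.404 0.255] [0.429 0.275]
wrist 0.63 [280. 237.] 5491
0.09 166 [0.401 0.282] [0.435 0.291]
0.1 237 [0.399 0.281] [0.436 0.291]
0.11 298 [0.4   0.281] [0.436 0.292]
0.12 413 [0.4  0.28] [0.437 0.291]
0.13 2643 [0.403 0.259] [0.435 0.29 ]
0.14 716 [0.407 0.26 ] [0.431 0.283]
0.15 1003 [0.406 0.265] [0.432 0.283]
wrist 0.59 [314. 161.] 33397
0.04 15 [0.535 0.28 ] [0.537 0.334]
0.09 27 [0.399 0.28 ] [0.436 0.29 ]
0.15 10 [0.397 0.28 ] [0.44 0.28]
0.16 8 [0.406 0.28 ] [0.441 0.281]
t 6.12 tcp [0.4181 0.2683 0.1152] open 0.0274 ff 25.3 F [ 0.7  0.2 -0.9] 
 [[-0.0, 1.0, -0.001], [1.0, 0.0, -0.0], [-0.0, -0.001, -1.0]]
```

The bottle is held by its neck, with its base 25 mm below the TCP, and it is stable. I now place it in the tray.

Call:
send_rows:
  increments: "-1 -30 6 0 0 0 0;-1 -45 10 0 0 0 0;-1 -45 10 0 0 0 0;-1 -40 10 0 0 0 0;-1 -16 3 0 0 0 0;-1 0 0 30 0 0 0;-1 0 0 30 0 0 0;-1 0 0 15 0 0 0;-1 0 0 11 0 0 0;-1 0 0 0 0 0 0"

```text
time_s: 7.38
eef_pos: [0.4576, 0.0927, 0.0299]
eef_rot: [-2.22, -2.222, -0.0]
ft_force: [0.1, 0.2, 0.0]
opening: 0.0278
finger_force: 28.7
```

Call:
send_rows:
  increments: "0 0 0 0 0 0 0;0 0 0 0 0 0 0;0 0 0 0 0 0 0;0 0 0 0 0 0 0;0.2 0 0 -30 0 0 0;0.2 0 0 -40 0 0 0;0.2 0 0 -40 0 0 0;0.5 50 30 -10 0 0 0;0.5 50 30 0 0 0 0;0.5 0 0 0 0 0 0"

```text
time_s: 8.62
eef_pos: [0.5184, 0.1949, 0.1496]
eef_rot: [-2.217, -2.225, 0.0]
ft_force: [0.8, -0.1, -0.1]
opening: 0.071
finger_force: 0.0
```

```bash
python3 - <<'E'
from h import *
st()
look("top","empty");look("scene","empty");p,W=look("scene","new1"); cv2.imwrite("pics/s3.png",p)
look("top","new1")
E
```

```text
t 8.62 tcp [0.5184 0.1949 0.1496] open 0.071 ff 0.0 F [ 0.8 -0.1 -0.1] 
 [[-0.004, 1.0, -0.0], [1.0, 0.004, 0.0], [0.0, -0.0, -1.0]]
top empty 0.74 [246. 269.] topmean [0.4578 0.0931 0.0677] mid [0.4578 0.0925] size [0.026 0.027]
scene empty 0.6 [280. 176.] topmean [0.4592 0.0922 0.0656] mid [0.4591 0.092 ] size [0.028 0.026]
scene new1 0.88 [133. 245.] topmean [ 0.4234 -0.2915  0.0628] mid [ 0.4231 -0.2918] size [0.03  0.026]
scene new1 0.85 [138. 291.] topmean [ 0.5345 -0.3378  0.0628] mid [ 0.5345 -0.3375] size [0.028 0.027]
scene new1 0.73 [194. 219.] topmean [ 0.4531 -0.1478  0.0629] mid [ 0.4519 -0.1466] size [0.026 0.026]
scene new1 0.47 [367. 152.] topmean [0.5211 0.3144 0.0427] mid [0.5208 0.3154] size [0.035 0.07 ]
top new1 0.88 [446. 233.] topmean [ 0.5319 -0.3352  0.0639] mid [ 0.5323 -0.3348] size [0.027 0.028]
top new1 0.76 [358. 273.] topmean [ 0.4487 -0.1453  0.0646] mid [ 0.4482 -0.1451] size [0.026 0.026]
top new1 0.7 [430. 291.] topmean [ 0.4204 -0.2899  0.0638] mid [ 0.4205 -0.2898] size [0.027 0.027]
```

Call:
send_rows:
  increments: "0.3 -34 33 2 0 0 0;0.3 -35 33 3 0 0 0;0.3 -35 31 3 0 0 0;0.3 0 0 0 0 -8 0;0.3 0 0 0 0 0 0;0.3 0 0 0 0 0 0"

```text
time_s: 9.78
eef_pos: [0.614, 0.0887, 0.1418]
eef_rot: [2.149, 2.151, -0.149]
ft_force: [0.2, 0.4, 0.0]
opening: 0.0619
finger_force: 0.0
```

```bash
python3 - <<'E'
from h import *
st()
p,W=look("wrist","old1",rel=.004); cv2.imwrite("pics/w4.png",p)
E
```

```text
t 9.78 tcp [0.614  0.0887 0.1418] open 0.0619 ff 0.0 F [0.2 0.4 0. ] 
 [[-0.001, 1.0, 0.0], [0.99, 0.001, -0.138], [-0.138, -0.0, -0.99]]
wrist old1 0.93 [281. 333.] topmean [0.6159 0.0028 0.1234] mid [0.6161 0.0011] size [0.014 0.009]
wrist old1 0.75 [284. 260.] topmean [0.6161 0.0558 0.1241] mid [0.6158 0.0907] size [0.013 0.087]
wrist old1 0.59 [278. 203.] topmean [0.6159 0.089  0.1093] mid [0.6159 0.0889] size [0.014 0.013]
```

View pics/w4.png

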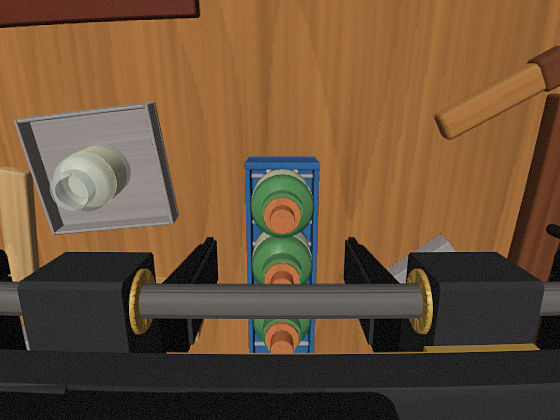

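The wrist view shows old1's knob at (282,214) centred between the fingers, and the empty standing in the tray at (90,180). I now grasp old1.

Call:
send_rows:
  increments: "0.3 3.5 2 0 0 0 0;0.3 0 0 30 0 0 0;0.3 0 0 30 0 0 0;0.3 0 0 20 0 0 0;0.3 0 0 0 0 0 0;-1 0 0 0 0 0 0;-1 0 0 0 0 0 0;-1 0 0 0 0 0 0;-1 0 0 0 0 0 0;-1 0 0 0 0 0 0"
  force: 30

```text
time_s: 11.12
eef_pos: [0.6166, 0.081, 0.0626]
eef_rot: [2.148, 2.149, -0.15]
ft_force: [-0.8, -0.2, 3.5]
opening: 0.0282
finger_force: 30.0
```

Call:
send_rows:
  increments: "-1 0 0 -8 0 0 0;-1 0 0 -10 0 0 0;-1 0 0 -15 0 0 0;-1 0 0 -20 0 0 0;-1 0 0 -30 0 0 0;-1 0 0 -20 0 0 0;-1 0 0 0 0 8 0;-1 0 0 0 0 0 0;-1 0 0 0 0 0 0"

```text
time_s: 12.25
eef_pos: [0.6161, 0.0951, 0.1639]
eef_rot: [2.221, 2.221, -0.002]
ft_force: [0.3, -0.2, -2.5]
opening: 0.028
finger_force: 30.0
```

```bash
python3 - <<'E'
from h import *
st()
p,W=look("scene","old1",rel=.004);cv2.imwrite("pics/s5.png",p[60:340,150:450])
cal=get_calibration("scene")
r=find_in("scene","old1")[0]; print(r)
E
```

```text
t 12.25 tcp [0.6161 0.0951 0.1639] open 0.028 ff 30.0 F [ 0.3 -0.2 -2.5] 
 [[-0.0, 1.0, -0.001], [1.0, 0.0, -0.001], [-0.001, -0.001, -1.0]]
scene old1 0.92 [297. 223.] topmean [0.6179 0.0205 0.1192] mid [0.6179 0.0211] size [0.011 0.014]
scene old1 0.75 [326. 181.] topmean [0.619  0.0905 0.2097] mid [0.6192 0.0913] size [0.011 0.006]
scene old1 0.56 [312. 215.] topmean [0.6178 0.0677 0.1122] mid [0.6175 0.0678] size [0.012 0.015]
{'xy': [296.9, 224.4], 'score': 0.75}
```

View pics/s5.png

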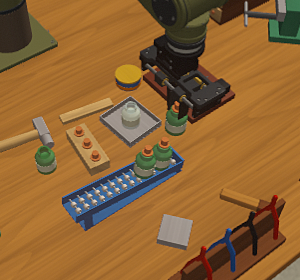

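Call:
send_rows:
  increments: "-1 26 -30 0 0 0 0;-1 40 -45 0 0 0 0;-1 40 -45 0 0 0 0;-1 40 -45 0 0 0 0;-1 30 -35 0 0 0 0;-1 0 0 40 0 0 0;-1 0 0 35 0 0 0;-1 0 0 20 0 0 0;-1 0 0 8 0 0 0;-1 0 0 0 0 0 0"

```text
time_s: 13.65
eef_pos: [0.4161, 0.2713, 0.0609]
eef_rot: [-2.22, -2.223, 0.001]
ft_force: [-0.4, 0.3, -1.7]
opening: 0.0279
finger_force: 30.0
```

```bash
python3 - <<'E'
from h import *
st()
E
```

```text
t 13.65 tcp [0.4161 0.2713 0.0609] open 0.0279 ff 30.0 F [-0.4  0.3 -1.7] 
 [[-0.001, 1.0, -0.001], [1.0, 0.001, -0.0], [-0.0, -0.001, -1.0]]
```

Go down until contact, in small steps.

Call:
send_rows:
  increments: "-1 0 0 3 0 0 0;-1 0 0 0 0 0 0;-1 0 0 1 0 0 0;-1 0 0 0 0 0 0"

```text
time_s: 14.15
eef_pos: [0.4164, 0.2711, 0.0572]
eef_rot: [2.221, 2.222, 0.0]
ft_force: [0.3, 0.3, -1.5]
opening: 0.0281
finger_force: 30.0
```

Call:
send_rows:
  increments: "-1 0 0 1 0 0 0;-1 0 0 0 0 0 0"

```text
time_s: 14.4
eef_pos: [0.4162, 0.271, 0.0559]
eef_rot: [-2.221, -2.222, 0.0]
ft_force: [-0.6, -0.5, -0.9]
opening: 0.0278
finger_force: 30.0
```

Call:
send_rows:
  increments: "-1 0 0 1 0 0 0;-1 0 0 0 0 0 0"

```text
time_s: 14.65
eef_pos: [0.4164, 0.2712, 0.0552]
eef_rot: [-2.221, -2.222, -0.0]
ft_force: [-0.1, -0.7, -0.4]
opening: 0.028
finger_force: 30.0
```

Call:
send_rows:
  increments: "-0.2 0 0 0 0 0 0;0 0 0 0 0 0 0;0.1 0 0 0 0 0 0;0.1 0 0 0 0 0 0;0.1 0 0 -30 0 0 0;0.1 0 0 -40 0 0 0;0.1 0 0 -40 0 0 0;0.1 -50 0 -10 0 0 0;0.1 0 0 0 0 0 0"

```text
time_s: 15.78
eef_pos: [0.4172, 0.2198, 0.1767]
eef_rot: [2.223, 2.218, 0.004]
ft_force: [0.2, 0.0, -0.8]
opening: 0.0523
finger_force: 0.0
```

```bash
python3 - <<'E'
from h import *
st()
for c in("top","scene"):look(c,"old1",rel=.004)
for c in("top","scene"):look(c,"stopper1",rel=.004);look(c,"new1")
E
```

```text
t 15.78 tcp [0.4172 0.2198 0.1767] open 0.0523 ff 0.0 F [ 0.2  0.  -0.8] 
 [[0.002, 1.0, 0.003], [1.0, -0.002, 0.001], [0.001, 0.003, -1.0]]
top old1 0.7 [274. 192.] topmean [0.6138 0.0425 0.1178] mid [0.6137 0.0427] size [0.014 0.014]
top old1 0.6 [247. 187.] topmean [0.6146 0.0878 0.1113] mid [0.6144 0.0884] size [0.012 0.014]
scene old1 0.93 [305. 217.] topmean [0.617  0.042  0.1161] mid [0.6165 0.0422] size [0.015 0.014]
scene old1 0.79 [328. 131.] topmean [0.4179 0.2705 0.103 ] mid [0.4172 0.2704] size [0.014 0.014]
scene old1 0.77 [319. 210.] topmean [0.6182 0.0871 0.1097] mid [0.6177 0.0871] size [0.014 0.013]
top stopper1 0.64 [278. 318.] topmean [0.3609 0.026  0.0136] mid [0.3612 0.0244] size [0.037 0.125]
top stopper1 0.55 [309. 241.] topmean [ 0.5117 -0.0487  0.0496] mid [ 0.5118 -0.0493] size [0.014 0.012]
top stopper1 0.41 [309. 263.] topmean [ 0.4706 -0.0439  0.0495] mid [ 0.4701 -0.0441] size [0.012 0.014]
top new1 0.87 [428. 291.] topmean [ 0.4207 -0.2901  0.0646] mid [ 0.4205 -0.2895] size [0.027 0.028]
top new1 0.74 [356. 274.] topmean [ 0.4485 -0.1449  0.0643] mid 
[... 277 characters left out ...]
topmean [ 0.5143 -0.0497  0.0481] mid [ 0.5144 -0.0491] size [0.013 0.013]
scene stopper1 0.48 [236. 202.] topmean [ 0.4734 -0.0447  0.0484] mid [ 0.4731 -0.0447] size [0.016 0.013]
scene stopper1 0.36 [196. 221.] topmean [ 0.4521 -0.1466  0.0636] mid [ 0.4525 -0.146 ] size [0.028 0.025]
scene new1 0.78 [136. 293.] topmean [ 0.535  -0.3378  0.0633] mid [ 0.5347 -0.3375] size [0.026 0.027]
scene new1 0.71 [194. 222.] topmean [ 0.4516 -0.1456  0.0628] mid [ 0.4506 -0.1455] size [0.029 0.026]
scene new1 0.62 [135. 243.] topmean [ 0.4239 -0.2917  0.063 ] mid [ 0.4236 -0.2919] size [0.026 0.026]
scene new1 0.31 [236. 205.] topmean [ 0.473  -0.0451  0.0479] mid [ 0.4726 -0.0455] size [0.012 0.014]
```

old1 stands on the coaster at (0.416, 0.271) and the queue has moved up. I fetch the first stopper.

Call:
send_rows:
  increments: "-0.36 -30 10 0 0 0 0;-0.36 -50 18 0 0 0 0;-0.36 -50 18 0 0 0 0;-0.36 -50 18 0 0 0 0;-0.36 -50 18 0 0 0 0;-0.36 -39 14 0 0 0 0;-0.36 0 0 40 0 0 0;-0.36 0 0 30 0 0 0;-0.36 0 0 0 0 0 0"
  force: 20

```text
time_s: 17.5
eef_pos: [0.5102, -0.0475, 0.1021]
eef_rot: [-2.218, -2.218, 0.005]
ft_force: [-0.6, -0.1, -0.2]
opening: 0.0303
finger_force: 0.0
```

```bash
python3 - <<'E'
from h import *
st()
p,W=look("wrist","stopper1",rel=.004);cv2.imwrite("pics/w6.png",p)
E
```

```text
t 17.5 tcp [ 0.5102 -0.0475  0.1021] open 0.0303 ff 0.0 F [-0.6 -0.1 -0.2] 
 [[-0.0, 1.0, -0.006], [1.0, 0.0, 0.001], [0.001, -0.006, -1.0]]
wrist stopper1 0.85 [167. 203.] topmean [ 0.4302 -0.039   0.0469] mid [ 0.4301 -0.0391] size [0.013 0.013]
wrist stopper1 0.8 [225. 209.] topmean [ 0.4715 -0.0438  0.0469] mid [ 0.4717 -0.0438] size [0.014 0.014]
wrist stopper1 0.62 [284. 214.] topmean [ 0.5131 -0.0485  0.047 ] mid [ 0.5132 -0.0486] size [0.014 0.014]
```

View pics/w6.png

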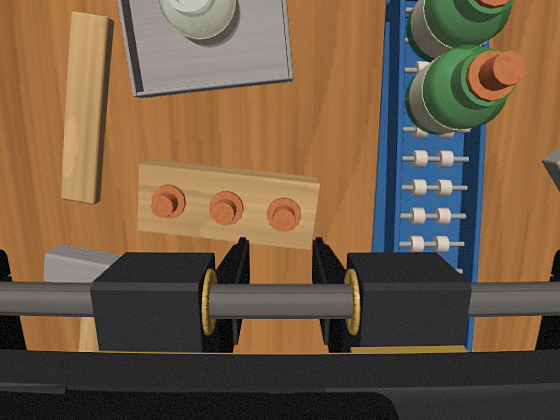

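Three stoppers show at (167,203), (225,209) and (284,214). I descend on the rightmost one.

Call:
send_rows:
  increments: "-0.36 0 0 25 0 0 0;-0.36 0 0 20 0 0 0;-0.36 0 0 0 0 0 0;-0.36 0 0 0 0 0 0"

```text
time_s: 18.1
eef_pos: [0.5139, -0.048, 0.0621]
eef_rot: [2.219, 2.22, 0.003]
ft_force: [-0.7, -0.1, -0.4]
opening: 0.0306
finger_force: 0.0
```

Call:
send_rows:
  increments: "-0.36 -0.5 -0.5 15 0 0 0;-0.36 0 0 9 0 0 0;-0.36 0 0 0 0 0 0;-0.36 0 0 0 0 0 0;-1 0 0 0 0 0 0;-1 0 0 0 0 0 0;-1 0 0 0 0 0 0"

```text
time_s: 18.98
eef_pos: [0.5121, -0.0484, 0.0362]
eef_rot: [2.221, 2.222, 0.0]
ft_force: [-0.6, 0.8, -0.4]
opening: 0.006
finger_force: 0.0
```

Call:
send_rows:
  increments: "-1 0 0 -20 0 0 0;-1 0 0 -40 0 0 0;-1 0 0 -20 0 0 0;-1 -30 -20 0 0 0 0;-1 -40 -25 0 0 0 0;-1 -27 -18 0 0 0 0;-1 0 0 0 0 0 0;-1 0 0 0 0 0 0;-1 0 0 0 0 0 0"

```text
time_s: 20.1
eef_pos: [0.4495, -0.1447, 0.1161]
eef_rot: [-2.22, -2.223, -0.0]
ft_force: [-1.0, 0.0, 0.5]
opening: 0.0005
finger_force: 0.0
```

```bash
python3 - <<'E'
from h import *
st()
p,W=look("wrist","stopper1",rel=.004,smin=.1);cv2.imwrite("pics/w7.png",p)
look("wrist","new1")
E
```

```text
t 20.1 tcp [ 0.4495 -0.1447  0.1161] open 0.0005 ff 0.0 F [-1.   0.   0.5] 
 [[-0.002, 1.0, 0.0], [1.0, 0.002, 0.0], [0.0, 0.0, -1.0]]
wrist stopper1 0.76 [309.  68.] topmean [ 0.4712 -0.0443  0.0469] mid [ 0.4711 -0.0443] size [0.013 0.014]
wrist stopper1 0.69 [368.  78.] topmean [ 0.5126 -0.0489  0.0469] mid [ 0.5126 -0.049 ] size [0.014 0.014]
wrist stopper1 0.58 [250.  61.] topmean [ 0.4295 -0.0393  0.0468] mid [ 0.4294 -0.0394] size [0.014 0.014]
wrist new1 0.66 [283. 208.] topmean [ 0.4498 -0.144   0.0646] mid [ 0.4498 -0.1443] size [0.026 0.026]
```

View pics/w7.png

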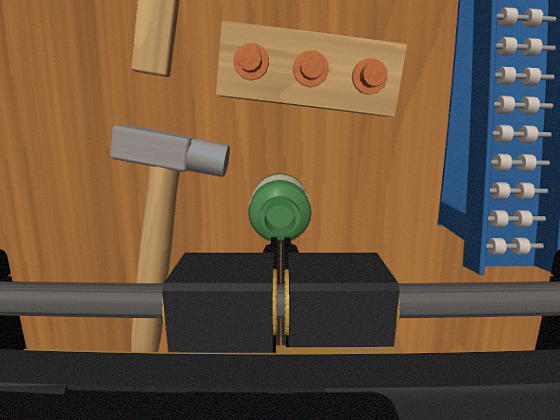

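The fingers shut above the knob, and all three stoppers are still in the block at (250,61), (311,67) and (370,75). I measure where the fingertips really are.

```bash
python3 - <<'E'
from h import *
cal=get_calibration("wrist"); p,d=capture("wrist"); W=cloud(cal,d); s=get_state()
for v in range(228,275,3):
    print(v,[tuple((W[v,u]-s["eef_pos"]).round(3)) for u in (276,283,289)],p[v,283])
# top/scene: anything near TCP column
for c in("scene",):
    cal=get_calibration(c); p,d=capture(c); W=cloud(cal,d); q=W[(abs(W[...,0]-s["eef_pos"][0])<.03)&(abs(W[...,1]-s["eef_pos"][1])<.03)]
    z=q[:,2]; print(c,np.histogram(z,bins=np.arange(0,.3,.01)))
E
```

```text
228 [(np.float64(-0.002), np.float64(-0.01), np.float64(-0.067)), (np.float64(0.003), np.float64(-0.01), np.float64(-0.067)), (np.float64(0.007), np.float64(-0.008), np.float64(-0.061))] [ 65 105  69]
231 [(np.float64(-0.002), np.float64(-0.01), np.float64(-0.06)), (np.float64(0.003), np.float64(-0.011), np.float64(-0.062)), (np.float64(0.007), np.float64(-0.009), np.float64(-0.055))] [ 65 107  64]
234 [(np.float64(-0.002), np.float64(-0.011), np.float64(-0.054)), (np.float64(0.003), np.float64(-0.01), np.float64(-0.054)), (np.float64(0.007), np.float64(-0.01), np.float64(-0.052))] [ 63 107  65]
237 [(np.float64(-0.001), np.float64(0.012), np.float64(0.02)), (np.float64(0.003), np.float64(-0.012), np.float64(-0.052)), (np.float64(0.005), np.float64(0.012), np.float64(0.02))] [ 52 103  49]
240 [(np.float64(-0.001), np.float64(0.012), np.float64(0.024)), (np.float64(0.002), np.float64(0.01), np.float64(0.02)), (np.float64(0.005), np.float64(0.011), np.float64(0.023))] [33 41 39]
243 [(np.float64(-0.001), np.float64(0.012), np.float64(0.028)), (np.float64(0.002), np.float64(0.01), np.fl
[... 1689 characters left out ...]
), (np.float64(0.002), np.float64(0.011), np.float64(0.058)), (np.float64(0.003), np.float64(0.036), np.float64(0.115))] [34 25 25]
273 [(np.float64(-0.0), np.float64(0.034), np.float64(0.112)), (np.float64(0.002), np.float64(0.011), np.float64(0.06)), (np.float64(0.003), np.float64(0.036), np.float64(0.116))] [27 23 30]
scene (array([128,  48,  56,  56, 132,  93,  74,   0,   0,   0,   0,   0,   0,
         4,   7,  15,  10,   0,   0,   2,   0,  21,  60, 174,  45, 206,
       142, 113, 100]), array([0.  , 0.01, 0.02, 0.03, 0.04, 0.05, 0.06, 0.07, 0.08, 0.09, 0.1 ,
       0.11, 0.12, 0.13, 0.14, 0.15, 0.16, 0.17, 0.18, 0.19, 0.2 , 0.21,
       0.22, 0.23, 0.24, 0.25, 0.26, 0.27, 0.28, 0.29]))
```

The real tips sit about 20 mm behind the reported TCP, so I correct for that and retry 20 mm deeper.

Call:
send_rows:
  increments: "-0.36 30 20 0 0 0 0;-0.36 40 25 0 0 0 0;-0.36 26 18 0 0 0 0;-0.36 0 0 30 0 0 0;-0.36 0 0 30 0 0 0;-0.36 0 0 20 0 0 0;-0.36 0 0 0 0 0 0;-0.36 0 0 0 0 0 0"

```text
time_s: 21.4
eef_pos: [0.5127, -0.0494, 0.037]
eef_rot: [2.22, 2.221, 0.001]
ft_force: [-0.1, -0.3, 1.0]
opening: 0.0303
finger_force: 0.0
```

Call:
send_rows:
  increments: "-0.36 0 0 12 0 0 0;-0.36 0 0 8 0 0 0;-0.36 0 0 0 0 0 0;-0.36 0 0 0 0 0 0;-1 0 0 0 0 0 0;-1 0 0 0 0 0 0;-1 0 0 0 0 0 0;-1 0 0 0 0 0 0"

```text
time_s: 22.4
eef_pos: [0.5123, -0.0494, 0.0164]
eef_rot: [2.221, 2.222, 0.001]
ft_force: [0.2, -0.9, 0.9]
opening: 0.0153
finger_force: 20.0
```

Call:
send_rows:
  increments: "-1 0 0 -20 0 0 0;-1 0 0 -40 0 0 0;-1 0 0 -20 0 0 0;-1 0 0 0 0 0 0;-1 0 0 0 0 0 0"

```text
time_s: 23.02
eef_pos: [0.5112, -0.0492, 0.0948]
eef_rot: [-2.22, -2.221, 0.002]
ft_force: [-0.1, -0.2, 0.3]
opening: 0.015
finger_force: 20.0
```

Call:
send_rows:
  increments: "-1 -28 -20 0 0 0 0;-1 -40 -26 0 0 0 0;-1 -27 -17 0 0 0 0;-1 0 0 0 0 0 0;-1 0 0 15 0 0 0;-1 0 0 9 0 0 0;-1 0 0 5 0 0 0;-1 0 0 0 0 0 0;-1 0 0 0 0 0 0"

```text
time_s: 24.15
eef_pos: [0.4494, -0.1443, 0.0673]
eef_rot: [2.22, 2.222, 0.0]
ft_force: [0.9, -0.1, -0.7]
opening: 0.0152
finger_force: 20.0
```

```bash
python3 - <<'E'
from h import *
st()
p,W=look("wrist","new1",smin=.1);cv2.imwrite("pics/w8.png",p[120:320,150:420])
look("wrist","stopper1",smin=.1)
E
```

```text
t 24.15 tcp [ 0.4494 -0.1443  0.0673] open 0.0152 ff 20.0 F [ 0.9 -0.1 -0.7] 
 [[-0.001, 1.0, 0.001], [1.0, 0.001, -0.0], [-0.0, 0.001, -1.0]]
wrist new1 0.84 [280. 217.] topmean [ 0.4495 -0.1348  0.0635] mid [ 0.4493 -0.1354] size [0.024 0.009]
wrist new1 0.2 [338.  63.] topmean [ 0.4716 -0.0434  0.029 ] mid [ 0.4712 -0.0437] size [0.123 0.053]
wrist stopper1 0.95 [317.  57.] topmean [ 0.471  -0.0443  0.0468] mid [ 0.471  -0.0443] size [0.013 0.014]
wrist stopper1 0.94 [244.  50.] topmean [ 0.4297 -0.0395  0.0468] mid [ 0.4296 -0.0395] size [0.013 0.014]
wrist stopper1 0.63 [282. 259.] topmean [ 0.4502 -0.1426  0.098 ] mid [ 0.4503 -0.143 ] size [0.013 0.014]
```

View pics/w8.png

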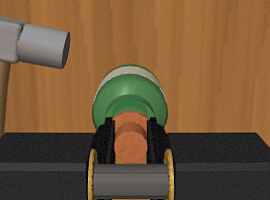

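The crop shows the stopper held just above the bottle's mouth, aligned. I press it down.

Call:
send_rows:
  increments: "-1 0 0 4 0 0 0;-1 0 0 4 0 0 0;-1 0 0 3 0 0 0;-1 0 0 2 0 0 0;-1 0 0 0 0 0 0"

```text
time_s: 24.98
eef_pos: [0.4489, -0.1443, 0.0538]
eef_rot: [-2.221, -2.222, 0.0]
ft_force: [0.2, 0.7, 0.2]
opening: 0.015
finger_force: 20.0
```

Call:
send_rows:
  increments: "-1 0 0 2 0 0 0;-1 0 0 2 0 0 0;-1 0 0 0 0 0 0"

```text
time_s: 25.35
eef_pos: [0.4493, -0.1445, 0.0503]
eef_rot: [2.22, 2.222, 0.0]
ft_force: [-0.1, -0.1, 2.6]
opening: 0.0151
finger_force: 20.0
```

Call:
send_rows:
  increments: "-1 0 0 2 0 0 0;-1 0 0 1 0 0 0;-1 0 0 0 0 0 0"

```text
time_s: 25.72
eef_pos: [0.4504, -0.1451, 0.0503]
eef_rot: [2.219, 2.221, 0.001]
ft_force: [-5.4, 1.9, 16.5]
opening: 0.0153
finger_force: 20.1
```

Call:
send_rows:
  increments: "-1 0 0 2 0 0 0;-1 0 0 0 0 0 0;-1 0 0 -4 0 0 0;-0.1 0 0 0 0 0 0;-0.1 0 0 0 0 0 0;-0.1 0 0 0 0 0 0;-0.1 0 0 -30 0 0 0;-0.1 0 0 0 0 0 0;-0.1 0 0 0 0 0 0"
  force: 20

```text
time_s: 26.85
eef_pos: [0.4486, -0.1442, 0.0782]
eef_rot: [-2.22, -2.221, 0.0]
ft_force: [0.5, -0.1, -1.0]
opening: 0.0426
finger_force: 0.0
```

```bash
python3 - <<'E'
from h import *
st()
p,W=look("wrist","new1",smin=.1,rel=.003);look("wrist","stopper1",smin=.1,rel=.003)
E
```

```text
t 26.85 tcp [ 0.4486 -0.1442  0.0782] open 0.0426 ff 0.0 F [ 0.5 -0.1 -1. ] 
 [[-0.0, 1.0, -0.001], [1.0, 0.0, 0.0], [0.0, -0.001, -1.0]]
wrist new1 0.77 [281. 213.] topmean [ 0.4471 -0.1423  0.0633] mid [ 0.4496 -0.1444] size [0.027 0.027]
wrist stopper1 0.85 [247.  54.] topmean [ 0.4294 -0.0394  0.0469] mid [ 0.4293 -0.0394] size [0.013 0.014]
wrist stopper1 0.67 [285. 241.] topmean [ 0.4504 -0.1437  0.081 ] mid [ 0.4504 -0.1438] size [0.014 0.014]
wrist stopper1 0.63 [318.  60.] topmean [ 0.4711 -0.0441  0.0469] mid [ 0.4711 -0.0443] size [0.013 0.013]
```

The stopper is fully home: its knob is 82 mm above the base, allowing for the wrist camera's bias. I grip the neck and lift.

Call:
send_rows:
  increments: "-0.1 0 1 20 0 0 0;-0.1 0 0 17 0 0 0;-0.1 0 0 10 0 0 0;-0.1 0 0 0 0 0 0;-1 0 0 0 0 0 0;-1 0 0 0 0 0 0;-1 0 0 0 0 0 0;-1 0 0 0 0 0 0"
  force: 30

```text
time_s: 28.05
eef_pos: [0.4505, -0.1446, 0.0327]
eef_rot: [2.22, 2.221, 0.001]
ft_force: [-1.0, 0.4, 2.7]
opening: 0.0278
finger_force: 30.0
```

Call:
send_rows:
  increments: "-1 0 0 -20 0 0 0;-1 0 0 -40 0 0 0;-1 0 0 -40 0 0 0;-1 0 0 -29 0 0 0;-1 30 37 0 0 0 0;-1 40 50 0 0 0 0;-1 38 50 0 0 0 0;-1 26 29 0 0 0 0;-1 0 0 0 0 -8 0;-1 0 0 0 0 0 0"

```text
time_s: 29.3
eef_pos: [0.6141, -0.0092, 0.1597]
eef_rot: [2.146, 2.155, -0.151]
ft_force: [-0.0, -0.4, -2.5]
opening: 0.0271
finger_force: 29.9
```

Call:
send_rows:
  increments: "-1 0 0 0 0 0 0;-1 0 0 0 0 0 0"

```text
time_s: 29.55
eef_pos: [0.6142, -0.0124, 0.1611]
eef_rot: [2.151, 2.148, -0.15]
ft_force: [0.7, -1.1, -1.6]
opening: 0.0275
finger_force: 29.9
```

```bash
python3 - <<'E'
from h import *
st()
p,W=look("scene","old1",rel=.004);cv2.imwrite("pics/s9.png",p[100:340,150:430])
look("scene","new1"); look("wrist","stopper1",smin=.1,rel=.003)
E
```

```text
t 29.55 tcp [ 0.6142 -0.0124  0.1611] open 0.0275 ff 29.9 F [ 0.7 -1.1 -1.6] 
 [[0.001, 1.0, -0.0], [0.99, -0.001, -0.138], [-0.138, 0.0, -0.99]]
scene old1 0.9 [304. 219.] topmean [0.6179 0.0407 0.1165] mid [0.6174 0.0417] size [0.012 0.013]
scene old1 0.65 [328. 128.] topmean [0.4269 0.2609 0.1125] mid [0.4461 0.2414] size [0.07  0.071]
scene old1 0.56 [318. 211.] topmean [0.6173 0.0862 0.1105] mid [0.6169 0.0874] size [0.014 0.017]
scene new1 0.96 [134. 292.] topmean [ 0.5345 -0.3379  0.0631] mid [ 0.5348 -0.3377] size [0.028 0.026]
scene new1 0.92 [285. 207.] topmean [ 0.6213 -0.0208  0.1908] mid [ 0.6221 -0.0203] size [0.023 0.007]
scene new1 0.82 [133. 241.] topmean [ 0.4232 -0.2914  0.0626] mid [ 0.4228 -0.292 ] size [0.027 0.026]
wrist stopper1 0.94 [120. 209.] topmean [ 0.4721 -0.0434  0.0468] mid [ 0.472  -0.0436] size [0.013 0.013]
wrist stopper1 0.84 [283. 268.] topmean [ 6.169e-01 -4.000e-04  2.095e-01] mid [ 6.169e-01 -6.000e-04] size [0.013 0.007]
wrist stopper1 0.63 [ 74. 207.] topmean [ 0.4305 -0.0387  0.0468] mid [ 0.4304 -0.0388] size [0.014 0.014]
```

View pics/s9.png

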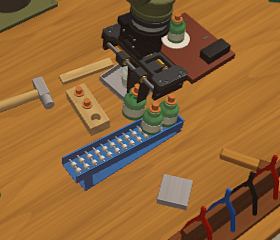

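The bottle hangs over the lane behind the two old ones. I lower it.

Call:
send_rows:
  increments: "-1 0 1.5 30 0 0 0;-1 0 0 30 0 0 0;-1 0 0 18 0 0 0;-1 0 0 0 0 0 0;-1 0 0 0 0 0 0"

```text
time_s: 30.48
eef_pos: [0.6169, -0.0223, 0.0851]
eef_rot: [2.148, 2.149, -0.148]
ft_force: [-0.4, -0.7, -1.3]
opening: 0.0273
finger_force: 29.9
```

Call:
send_rows:
  increments: "-1 0 0 3 0 0 0;-1 0 0 2 0 0 0;-1 0 0 0 0 0 0;-1 0 0 0 0 0 0"

```text
time_s: 30.98
eef_pos: [0.6161, -0.023, 0.079]
eef_rot: [2.148, 2.15, -0.15]
ft_force: [0.1, -0.3, -1.0]
opening: 0.0273
finger_force: 29.9
```

Call:
send_rows:
  increments: "-1 0 0 2 0 0 0;-1 0 0 0 0 0 0;-1 0 0 0 0 0 0"

```text
time_s: 31.35
eef_pos: [0.616, -0.0233, 0.0768]
eef_rot: [2.149, 2.15, -0.15]
ft_force: [0.1, 0.1, -1.8]
opening: 0.027
finger_force: 29.9
```

Call:
send_rows:
  increments: "-1 0 0 1 0 0 0;-1 0 0 0 0 0 0;-1 0 0 0.7 0 0 0;-1 0 0 0 0 0 0"

```text
time_s: 31.85
eef_pos: [0.6163, -0.0234, 0.0759]
eef_rot: [2.148, 2.149, -0.15]
ft_force: [-2.2, 0.9, 3.3]
opening: 0.0274
finger_force: 30.0
```

Contact. Release it, let it roll, and retreat.

Call:
send_rows:
  increments: "-0.3 0 0 0 0 0 0;-0.1 0 0 0 0 0 0;0 0 0 0 0 0 0;0 0 0 0 0 0 0;0 0 0 -30 0 0 0;0 0 0 -40 0 0 0;0 0 0 -30 0 0 0;0 0 0 0 0 8 0;-0.36 0 0 0 0 0 0;-0.36 0 0 0 0 0 0"
  force: 20

```text
time_s: 33.1
eef_pos: [0.6155, -0.0097, 0.1734]
eef_rot: [-2.221, -2.221, 0.003]
ft_force: [0.0, 0.7, 0.4]
opening: 0.0337
finger_force: 0.0
```

```bash
python3 - <<'E'
from h import *
st()
look("wrist","stopper1",rel=.003)
for c in("top","scene"):look(c,"old1",rel=.004);look(c,"new1")
E
```

```text
t 33.1 tcp [ 0.6155 -0.0097  0.1734] open 0.0337 ff 0.0 F [0.  0.7 0.4] 
 [[0.0, 1.0, -0.001], [1.0, -0.0, -0.001], [-0.001, -0.001, -1.0]]
wrist stopper1 0.77 [280. 208.] topmean [ 0.6156 -0.0013  0.122 ] mid [ 0.6154 -0.0014] size [0.013 0.013]
wrist stopper1 0.76 [ 81. 227.] topmean [ 0.4301 -0.0386  0.0467] mid [ 0.4299 -0.0388] size [0.014 0.014]
wrist stopper1 0.71 [127. 228.] topmean [ 0.4719 -0.043   0.0468] mid [ 0.4718 -0.0431] size [0.013 0.014]
top old1 0.69 [156. 273.] topmean [0.4404 0.2788 0.0209] mid [0.4492 0.2849] size [0.187 0.138]
top old1 0.67 [154. 286.] topmean [0.4144 0.2719 0.1034] mid [0.4146 0.2718] size [0.013 0.014]
top new1 0.81 [446. 233.] topmean [ 0.5319 -0.3343  0.0643] mid [ 0.5322 -0.3344] size [0.027 0.027]
top new1 0.63 [427. 290.] topmean [ 0.4208 -0.2898  0.0641] mid [ 0.4205 -0.2897] size [0.027 0.028]
scene old1 0.92 [327. 129.] topmean [0.4178 0.2702 0.1022] mid [0.4181 0.2704] size [0.015 0.013]
scene old1 0.81 [304. 218.] topmean [0.6171 0.042  0.1164] mid [0.6166 0.043 ] size [0.014 0.015]
scene old1 0.74 [321. 211.] topmean [0.6174 0.0865 0.1094] mid [0.6172 0.0867] size [0.013 0.014]
scene new1 0.86 [137. 291.] topmean [ 0.5355 -0.3377  0.0633] mid [ 0.5343 -0.3375] size [0.027 0.026]
scene new1 0.73 [134. 245.] topmean [ 0.4231 -0.2924  0.0632] mid [ 0.4234 -0.2921] size [0.028 0.027]
scene new1 0.65 [285. 230.] topmean [ 0.6225 -0.0134  0.104 ] mid [ 0.6203 -0.0109] size [0.02  0.018]
```

New bottle A is queued, with its knob 45 mm behind old3's. Now the second stopper.

Call:
send_rows:
  increments: "-0.36 -8 -34 0 0 0 0;-0.36 -10 -45 0 0 0 0;-0.36 -10 -45 0 0 0 0;-0.36 -6 -20 0 0 0 0;-0.36 0 0 40 0 0 0;-0.36 0 0 40 0 0 0;-0.36 0 0 30 0 0 0;-0.36 0 0 20 0 0 0;-0.36 0 0 0 0 0 0;-0.36 0 0 0 0 0 0"

```text
time_s: 34.85
eef_pos: [0.4728, -0.0438, 0.0453]
eef_rot: [2.22, 2.221, 0.001]
ft_force: [-0.0, 0.7, 0.2]
opening: 0.0299
finger_force: 0.0
```

Call:
send_rows:
  increments: "-0.36 0 -0.5 16 0 0 0;-0.36 0 0 12 0 0 0;-0.36 0 0 0.5 0 0 0;-0.36 0 0 0 0 0 0;-1 0 0 0 0 0 0;-1 0 0 0 0 0 0;-1 0 0 0 0 0 0;-1 0 0 0 0 0 0"

```text
time_s: 35.85
eef_pos: [0.4719, -0.0437, 0.0161]
eef_rot: [2.22, 2.222, 0.001]
ft_force: [0.7, 0.2, 2.7]
opening: 0.0154
finger_force: 20.0
```

Call:
send_rows:
  increments: "-1 0 0 -20 0 0 0;-1 0 0 -40 0 0 0;-1 0 0 -30 0 0 0;-1 -37 -8 0 0 0 0;-1 -60 -12 0 0 0 0;-1 -60 -12 0 0 0 0;-1 -60 -12 0 0 0 0;-1 -30 -6 0 0 0 0;-1 0 0 0 0 0 0;-1 0 0 0 0 0 0"

```text
time_s: 37.1
eef_pos: [0.4215, -0.2899, 0.1054]
eef_rot: [-2.22, -2.221, -0.001]
ft_force: [0.1, 0.3, -0.2]
opening: 0.015
finger_force: 20.0
```

```bash
python3 - <<'E'
from h import *
st()
look("wrist","new1",smin=.4);look("wrist","stopper1",rel=.003)
E
```

```text
t 37.1 tcp [ 0.4215 -0.2899  0.1054] open 0.015 ff 20.0 F [ 0.1  0.3 -0.2] 
 [[-0.001, 1.0, -0.0], [1.0, 0.001, 0.001], [0.001, -0.0, -1.0]]
wrist new1 0.72 [430. 250.] topmean [ 0.532  -0.3242  0.0648] mid [ 0.5335 -0.3264] size [0.022 0.009]
wrist new1 0.66 [278. 211.] topmean [ 0.422  -0.2862  0.063 ] mid [ 0.4219 -0.2877] size [0.027 0.021]
wrist stopper1 0.8 [280. 256.] topmean [ 0.4227 -0.289   0.1363] mid [ 0.4227 -0.2892] size [0.013 0.013]
```

Call:
send_rows:
  increments: "-1 -1 -0.5 20 0 0 0;-1 0 0 14 0 0 0;-1 0 0 0 0 0 0;-1 0 0 4 0 0 0;-1 0 0 4 0 0 0;-1 0 0 4 0 0 0;-1 0 0 3 0 0 0;-1 0 0 2 0 0 0;-1 0 0 0 0 0 0"

```text
time_s: 38.42
eef_pos: [0.4211, -0.2916, 0.0545]
eef_rot: [-2.221, -2.222, 0.0]
ft_force: [-0.0, -0.2, -0.6]
opening: 0.0152
finger_force: 20.0
```

Call:
send_rows:
  increments: "-1 0 0 2 0 0 0;-1 0 0 2 0 0 0;-1 0 0 2 0 0 0;-1 0 0 0 0 0 0"

```text
time_s: 38.92
eef_pos: [0.4217, -0.2922, 0.0502]
eef_rot: [2.22, 2.221, -0.0]
ft_force: [-1.9, 2.5, 7.0]
opening: 0.0153
finger_force: 20.0
```

Call:
send_rows:
  increments: "-1 0 0 2 0 0 0;-1 0 0 1 0 0 0;-1 0 0 0 0 0 0;-1 0 0 -4 0 0 0;-0.1 0 0 0 0 0 0;-0.1 0 0 0 0 0 0;-0.1 0 0 0 0 0 0;-0.1 0 0 -30 0 0 0;-0.1 0 0 0 0 0 0;-0.1 0 0 0 0 0 0"

```text
time_s: 40.17
eef_pos: [0.4208, -0.2914, 0.0789]
eef_rot: [-2.22, -2.221, 0.0]
ft_force: [-0.7, 0.4, -0.5]
opening: 0.0428
finger_force: 0.0
```

```bash
python3 - <<'E'
from h import *
st()
look("wrist","new1",smin=.4);look("wrist","stopper1",rel=.003)
E
```

```text
t 40.17 tcp [ 0.4208 -0.2914  0.0789] open 0.0428 ff 0.0 F [-0.7  0.4 -0.5] 
 [[-0.001, 1.0, -0.001], [1.0, 0.001, 0.001], [0.001, -0.001, -1.0]]
wrist new1 0.84 [427. 249.] topmean [ 0.5309 -0.3129  0.0274] mid [ 0.532  -0.3138] size [0.017 0.003]
wrist new1 0.55 [280. 212.] topmean [ 0.421  -0.2838  0.0626] mid [ 0.422 -0.288] size [0.027 0.022]
wrist stopper1 0.84 [281. 239.] topmean [ 0.4225 -0.2916  0.0811] mid [ 0.4225 -0.2917] size [0.013 0.013]
```

Home again. Grip, lift and move to the lane.

Call:
send_rows:
  increments: "-0.1 0 1 20 0 0 0;-0.1 0 0 17 0 0 0;-0.1 0 0 10 0 0 0;-0.1 0 0 0 0 0 0;-1 0 0 0 0 0 0;-1 0 0 0 0 0 0;-1 0 0 0 0 0 0;-1 0 0 0 0 0 0"
  force: 30

```text
time_s: 41.38
eef_pos: [0.4226, -0.2921, 0.0335]
eef_rot: [2.22, 2.221, 0.0]
ft_force: [-0.5, -0.5, 2.6]
opening: 0.0276
finger_force: 30.0
```

Call:
send_rows:
  increments: "-1 0 0 -20 0 0 0;-1 0 0 -40 0 0 0;-1 0 0 -40 0 0 0;-1 0 0 -40 0 0 0;-1 36 30 0 0 0 0;-1 47 39 0 0 0 0;-1 47 39 0 0 0 0;-1 47 39 0 0 0 0;-1 36 30 0 0 0 0;-1 22 18 0 0 0 0"

```text
time_s: 42.62
eef_pos: [0.6178, -0.0544, 0.1719]
eef_rot: [-2.218, -2.224, 0.001]
ft_force: [-0.4, -0.2, -0.5]
opening: 0.0277
finger_force: 30.0
```

Call:
send_rows:
  increments: "-1 0 0 0 0 -8 0;-1 0 0 0 0 0 0;-1 0 0 0 0 0 0;-1 0 0 0 0 0 0"

```text
time_s: 43.12
eef_pos: [0.6168, -0.0576, 0.1727]
eef_rot: [2.151, 2.148, -0.15]
ft_force: [0.2, 0.3, -0.8]
opening: 0.0274
finger_force: 30.0
```

```bash
python3 - <<'E'
from h import *
st()
look("wrist","stopper1",rel=.003)
E
```

```text
t 43.12 tcp [ 0.6168 -0.0576  0.1727] open 0.0274 ff 30.0 F [ 0.2  0.3 -0.8] 
 [[0.001, 1.0, -0.0], [0.99, -0.001, -0.138], [-0.138, -0.0, -0.99]]
wrist stopper1 0.98 [283. 263.] topmean [ 0.6189 -0.0459  0.2195] mid [ 0.6189 -0.0457] size [0.014 0.008]
wrist stopper1 0.82 [ 68. 156.] topmean [ 0.4301 -0.039   0.0468] mid [ 0.4298 -0.0389] size [0.014 0.014]
wrist stopper1 0.33 [89. 28.] topmean [0.4562 0.0533 0.0194] mid [0.4602 0.0595] size [0.116 0.046]
```

Call:
send_rows:
  increments: "-1 0 -0.5 30 0 0 0;-1 0 0 30 0 0 0;-1 0 0 24 0 0 0;-1 0 0 0 0 0 0;-1 0 0 3 0 0 0;-1 0 0 0 0 0 0;-1 0 0 0 0 0 0"

```text
time_s: 44.1
eef_pos: [0.6172, -0.0687, 0.0877]
eef_rot: [2.148, 2.149, -0.148]
ft_force: [-0.3, 0.2, -1.7]
opening: 0.0273
finger_force: 30.0
```

Call:
send_rows:
  increments: "-1 0 0 1.5 0 0 0;-1 0 0 0 0 0 0;-1 0 0 0 0 0 0"

```text
time_s: 44.48
eef_pos: [0.6165, -0.0689, 0.085]
eef_rot: [2.148, 2.15, -0.15]
ft_force: [0.6, 0.5, -1.3]
opening: 0.0272
finger_force: 30.0
```

Call:
send_rows:
  increments: "-1 0 0 1 0 0 0;-1 0 0 0 0 0 0;-1 0 0 1 0 0 0;-1 0 0 0 0 0 0;-1 0 0 0 0 0 0"

```text
time_s: 45.1
eef_pos: [0.6166, -0.0692, 0.0832]
eef_rot: [2.148, 2.149, -0.15]
ft_force: [-0.0, 0.1, 0.6]
opening: 0.0276
finger_force: 30.0
```

Contact. Release and retreat.

Call:
send_rows:
  increments: "-0.3 0 0 0 0 0 0;-0.1 0 0 0 0 0 0;0 0 0 0 0 0 0;0 0 0 0 0 0 0;0 0 0 -30 0 0 0;0 0 0 -40 0 0 0;0 0 0 -30 0 0 0;0 0 0 0 0 8 0;-0.36 0 0 0 0 0 0;-0.36 0 0 0 0 0 0"
  force: 20

```text
time_s: 46.35
eef_pos: [0.616, -0.0553, 0.1813]
eef_rot: [-2.221, -2.221, 0.003]
ft_force: [0.9, 0.1, 0.1]
opening: 0.0334
finger_force: 0.0
```

```bash
python3 - <<'E'
from h import *
st()
look("wrist","stopper1",rel=.003)
for c in("top","scene"):look(c,"new1")
look("scene","old1",rel=.004)
E
```

```text
t 46.35 tcp [ 0.616  -0.0553  0.1813] open 0.0334 ff 0.0 F [0.9 0.1 0.1] 
 [[-0.0, 1.0, -0.001], [1.0, 0.0, -0.001], [-0.001, -0.001, -1.0]]
wrist stopper1 0.96 [278. 140.] topmean [ 0.6156 -0.0016  0.1219] mid [ 0.6156 -0.0015] size [0.014 0.013]
wrist stopper1 0.82 [ 79. 175.] topmean [ 0.4304 -0.0392  0.0467] mid [ 0.43   -0.0389] size [0.014 0.014]
wrist stopper1 0.67 [280. 205.] topmean [ 0.6163 -0.0471  0.1285] mid [ 0.6163 -0.0469] size [0.013 0.013]
top new1 0.66 [457. 241.] topmean [ 0.5144 -0.3573  0.0641] mid [ 0.5141 -0.3574] size [0.026 0.027]
scene new1 0.88 [121. 291.] topmean [ 0.5168 -0.3601  0.0626] mid [ 0.516  -0.3601] size [0.028 0.026]
scene new1 0.87 [287. 231.] topmean [ 0.6223 -0.0122  0.1051] mid [ 0.6201 -0.0086] size [0.022 0.022]
scene new1 0.84 [271. 238.] topmean [ 0.6225 -0.0586  0.1111] mid [ 0.6205 -0.0556] size [0.022 0.021]
scene old1 0.92 [303. 219.] topmean [0.6174 0.0417 0.1166] mid [0.6171 0.0411] size [0.013 0.015]
scene old1 0.89 [329. 127.] topmean [0.4175 0.2707 0.1016] mid [0.4179 0.2711] size [0.014 0.014]
scene old1 0.58 [319. 213.] topmean [0.6179 0.0865 0.1098] mid [0.6177 0.0872] size [0.013 0.013]
```

The third bottle was knocked aside and now stands at (0.5155, -0.3585). I fetch the last stopper.

Call:
send_rows:
  increments: "-0.36 3 -36 0 0 0 0;-0.36 4 -50 0 0 0 0;-0.36 5 -50 0 0 0 0;-0.36 4 -50 0 0 0 0;-0.36 0 0 40 0 0 0;-0.36 0 0 40 0 0 0;-0.36 0 0 35 0 0 0;-0.36 0 0 20 0 0 0;-0.36 0 0 0 0 0 0;-0.36 0 0 0 0 0 0"

```text
time_s: 48.0
eef_pos: [0.4314, -0.0395, 0.0482]
eef_rot: [2.22, 2.221, 0.001]
ft_force: [-0.8, 0.0, 0.1]
opening: 0.0299
finger_force: 0.0
```

Call:
send_rows:
  increments: "-0.36 0 -1 16 0 0 0;-0.36 0 0 13 0 0 0;-0.36 0 0 2.5 0 0 0;-0.36 0 0 0 0 0 0;-1 0 0 0 0 0 0;-1 0 0 0 0 0 0;-1 0 0 0 0 0 0;-1 0 0 0 0 0 0"

```text
time_s: 49.0
eef_pos: [0.4299, -0.0394, 0.016]
eef_rot: [2.22, 2.221, 0.001]
ft_force: [0.6, 0.0, 1.2]
opening: 0.015
finger_force: 20.0
```

Call:
send_rows:
  increments: "-1 0 0 -20 0 0 0;-1 0 0 -40 0 0 0;-1 0 0 -30 0 0 0;-1 -39 10 0 0 0 0;-1 -58 16 0 0 0 0;-1 -58 16 0 0 0 0;-1 -58 16 0 0 0 0;-1 -58 16 0 0 0 0;-1 -48 11.5 0 0 0 0;-1 0 0 0 0 0 0"

```text
time_s: 50.25
eef_pos: [0.5152, -0.3612, 0.1051]
eef_rot: [-2.224, -2.218, 0.0]
ft_force: [-0.0, 0.7, -0.5]
opening: 0.015
finger_force: 20.0
```

Call:
send_rows:
  increments: "-1 0 0 0 0 0 0;-1 0 0 0 0 0 0"

```text
time_s: 50.5
eef_pos: [0.515, -0.3569, 0.1054]
eef_rot: [-2.219, -2.223, -0.0]
ft_force: [0.2, -0.4, -0.4]
opening: 0.0152
finger_force: 20.0
```

```bash
python3 - <<'E'
from h import *
st()
look("wrist","new1",smin=.4);look("wrist","stopper1",rel=.003)
E
```

```text
t 50.5 tcp [ 0.515  -0.3569  0.1054] open 0.0152 ff 20.0 F [ 0.2 -0.4 -0.4] 
 [[-0.002, 1.0, -0.0], [1.0, 0.002, 0.001], [0.001, -0.0, -1.0]]
wrist new1 0.65 [280. 210.] topmean [ 0.516  -0.3532  0.0633] mid [ 0.5159 -0.3548] size [0.027 0.02 ]
wrist stopper1 0.68 [280. 258.] topmean [ 0.5161 -0.3561  0.1366] mid [ 0.516  -0.3563] size [0.013 0.013]
```

Call:
send_rows:
  increments: "-1 -1 0 20 0 0 0;-1 0 0 14 0 0 0;-1 0 0 0 0 0 0;-1 0 0 4 0 0 0;-1 0 0 4 0 0 0;-1 0 0 4 0 0 0;-1 0 0 3 0 0 0;-1 0 0 2 0 0 0;-1 0 0 0 0 0 0"

```text
time_s: 51.82
eef_pos: [0.5151, -0.3592, 0.0544]
eef_rot: [-2.221, -2.222, 0.0]
ft_force: [0.8, -0.0, -0.1]
opening: 0.015
finger_force: 20.0
```

Call:
send_rows:
  increments: "-1 0 0 2 0 0 0;-1 0 0 2 0 0 0;-1 0 0 2 0 0 0;-1 0 0 0 0 0 0"

```text
time_s: 52.32
eef_pos: [0.5156, -0.3597, 0.0501]
eef_rot: [2.22, 2.221, -0.0]
ft_force: [-1.6, 1.1, 5.5]
opening: 0.0151
finger_force: 20.0
```

Call:
send_rows:
  increments: "-1 0 0 2 0 0 0;-1 0 0 1 0 0 0;-1 0 0 0 0 0 0;-1 0 0 -4 0 0 0;-0.1 0 0 0 0 0 0;-0.1 0 0 0 0 0 0;-0.1 0 0 0 0 0 0;-0.1 0 0 -30 0 0 0;-0.1 0 0 0 0 0 0;-0.1 0 0 0 0 0 0"

```text
time_s: 53.58
eef_pos: [0.5149, -0.3591, 0.0788]
eef_rot: [-2.22, -2.221, 0.0]
ft_force: [0.3, 0.7, -0.9]
opening: 0.0426
finger_force: 0.0
```

```bash
python3 - <<'E'
from h import *
st()
look("wrist","new1",smin=.4);look("wrist","stopper1",rel=.003)
E
```

```text
t 53.58 tcp [ 0.5149 -0.3591  0.0788] open 0.0426 ff 0.0 F [ 0.3  0.7 -0.9] 
 [[-0.0, 1.0, -0.001], [1.0, 0.0, 0.0], [0.0, -0.001, -1.0]]
wrist new1 0.98 [281. 210.] topmean [ 0.5142 -0.3521  0.063 ] mid [ 0.5158 -0.3561] size [0.027 0.023]
wrist stopper1 0.89 [282. 241.] topmean [ 0.5164 -0.3589  0.081 ] mid [ 0.5165 -0.3591] size [0.013 0.014]
```

Call:
send_rows:
  increments: "-0.1 0 0.5 20 0 0 0;-0.1 0 0 17 0 0 0;-0.1 0 0 9 0 0 0;-0.1 0 0 0 0 0 0;-1 0 0 0 0 0 0;-1 0 0 0 0 0 0;-1 0 0 0 0 0 0;-1 0 0 0 0 0 0"
  force: 30

```text
time_s: 54.78
eef_pos: [0.5161, -0.3597, 0.0345]
eef_rot: [2.22, 2.221, -0.0]
ft_force: [-1.1, 0.1, 2.6]
opening: 0.0269
finger_force: 30.0
```

Call:
send_rows:
  increments: "-1 0 0 -20 0 0 0;-1 0 0 -40 0 0 0;-1 0 0 -45 0 0 0;-1 0 0 -40 0 0 0;-1 34 13 0 0 0 0;-1 53 21 0 0 0 0;-1 53 21 0 0 0 0;-1 53 21 0 0 0 0;-1 40 15 0 0 0 0;-1 24.5 9.5 0 0 0 0"

```text
time_s: 56.02
eef_pos: [0.6165, -0.0995, 0.1797]
eef_rot: [2.218, 2.224, 0.001]
ft_force: [0.1, -0.2, -1.0]
opening: 0.0273
finger_force: 30.0
```

Call:
send_rows:
  increments: "-1 0 0 0 0 -8 0;-1 0 0 0 0 0 0;-1 0 0 0 0 0 0;-1 0 0 0 0 0 0"

```text
time_s: 56.52
eef_pos: [0.616, -0.1028, 0.1789]
eef_rot: [2.15, 2.148, -0.149]
ft_force: [0.1, 0.6, -2.7]
opening: 0.0274
finger_force: 30.0
```

```bash
python3 - <<'E'
from h import *
st()
look("wrist","stopper1",rel=.003)
E
```

```text
t 56.52 tcp [ 0.616  -0.1028  0.1789] open 0.0274 ff 30.0 F [ 0.1  0.6 -2.7] 
 [[0.001, 1.0, 0.0], [0.99, -0.001, -0.138], [-0.138, 0.0, -0.99]]
wrist stopper1 0.82 [280. 265.] topmean [ 0.6173 -0.0912  0.2246] mid [ 0.6172 -0.091 ] size [0.014 0.009]
wrist stopper1 0.73 [279.  54.] topmean [ 0.6156 -0.0015  0.1219] mid [ 0.6153 -0.0014] size [0.013 0.013]
wrist stopper1 0.66 [281. 124.] topmean [ 0.6162 -0.047   0.1285] mid [ 0.6161 -0.047 ] size [0.013 0.013]
```

Call:
send_rows:
  increments: "-1 0 0 30 0 0 0;-1 0 0 30 0 0 0;-1 0 0 22 0 0 0;-1 0 0 0 0 0 0;-1 0 0 3 0 0 0;-1 0 0 0 0 0 0;-1 0 0 0 0 0 0"

```text
time_s: 57.5
eef_pos: [0.6168, -0.1136, 0.0956]
eef_rot: [2.147, 2.149, -0.149]
ft_force: [0.2, 0.1, -1.5]
opening: 0.0276
finger_force: 30.0
```

Call:
send_rows:
  increments: "-1 0 0 1.5 0 0 0;-1 0 0 0 0 0 0;-1 0 0 0 0 0 0"

```text
time_s: 57.88
eef_pos: [0.616, -0.1137, 0.093]
eef_rot: [2.148, 2.15, -0.15]
ft_force: [0.0, -0.0, -2.2]
opening: 0.0271
finger_force: 30.0
```

Call:
send_rows:
  increments: "-1 0 0 1.5 0 0 0;-1 0 0 0 0 0 0;-1 0 0 1 0 0 0;-1 0 0 0 0 0 0;-1 0 0 0 0 0 0"

```text
time_s: 58.5
eef_pos: [0.6161, -0.1141, 0.0906]
eef_rot: [2.148, 2.149, -0.15]
ft_force: [0.7, -0.3, -0.6]
opening: 0.0272
finger_force: 30.0
```

Call:
send_rows:
  increments: "-1 0 0 0.7 0 0 0;-1 0 0 0 0 0 0;-1 0 0 0 0 0 0"

```text
time_s: 58.88
eef_pos: [0.6163, -0.1143, 0.0904]
eef_rot: [2.148, 2.149, -0.15]
ft_force: [-2.3, 1.0, 4.9]
opening: 0.0272
finger_force: 30.0
```

Call:
send_rows:
  increments: "-0.3 0 0 0 0 0 0;-0.1 0 0 0 0 0 0;0 0 0 0 0 0 0;0 0 0 0 0 0 0;0 0 0 -30 0 0 0;0 0 0 -40 0 0 0;0 0 0 -40 0 0 0;0 0 0 -40 0 8 0;0 -50 -30 -20 0 0 0;0 -50 -30 0 0 0 0"

```text
time_s: 60.12
eef_pos: [0.5567, -0.195, 0.2615]
eef_rot: [2.216, 2.22, 0.003]
ft_force: [0.4, -0.8, 0.1]
opening: 0.0474
finger_force: 0.0
```

```bash
python3 - <<'E'
from h import *
st()
p,_=look("scene","new1");look("scene","old1",rel=.004);look("scene","stopper1",rel=.003);look("scene","empty")
t,_=look("top","stopper1",rel=.003);look("wrist","stopper1",rel=.003)
cv2.imwrite("pics/f.png",np.hstack([cv2.resize(p[90:300,180:400],None,fx=1.8,fy=1.8),cv2.resize(t[120:330,110:330],None,fx=1.8,fy=1.8)]))
E
```

```text
t 60.12 tcp [ 0.5567 -0.195   0.2615] open 0.0474 ff 0.0 F [ 0.4 -0.8  0.1] 
 [[-0.002, 1.0, 0.005], [1.0, 0.002, -0.002], [-0.002, 0.005, -1.0]]
scene new1 0.75 [272. 238.] topmean [ 0.6224 -0.0579  0.1116] mid [ 0.6192 -0.0544] size [0.024 0.023]
scene new1 0.59 [285. 230.] topmean [ 0.6221 -0.0141  0.1049] mid [ 0.6198 -0.0109] size [0.021 0.019]
scene new1 0.39 [318. 213.] topmean [0.6188 0.0854 0.1087] mid [0.6186 0.0861] size [0.01  0.012]
scene old1 0.86 [318. 212.] topmean [0.6175 0.0873 0.1098] mid [0.6167 0.0871] size [0.012 0.016]
scene old1 0.83 [303. 218.] topmean [0.6174 0.0413 0.1163] mid [0.6168 0.0413] size [0.014 0.014]
scene old1 0.82 [330. 128.] topmean [0.4172 0.2705 0.102 ] mid [0.4174 0.2718] size [0.013 0.014]
scene stopper1 0.65 [270. 224.] topmean [ 0.6174 -0.0484  0.1295] mid [ 0.6172 -0.0481] size [0.013 0.012]
scene stopper1 0.6 [253. 231.] topmean [ 0.6174 -0.0936  0.1364] mid [ 0.6169 -0.0937] size [0.011 0.012]
scene empty 0.58 [281. 175.] topmean [0.4612 0.0906 0.0659] mid [0.4602 0.0908] size [0.028 0.025]
scene empty 0.47 [258. 259.] topmean [ 0.6194 -0.1497  0.0687] mid [ 0.6166 -0.1415] size [0.06 0.08]
top stopper1 0.7 [337. 183.] topmean [ 0.6141 -0.0932  0.1375] mid [ 0.6139 -0.0925] size [0.012 0.013]
top stopper1 0.7 [290. 183.] topmean [ 0.6135 -0.0026  0.1247] mid [ 0.6139 -0.0023] size [0.011 0.014]
wrist stopper1 0.73 [349.  81.] topmean [ 0.6152 -0.0932  0.1348] mid [ 0.6152 -0.093 ] size [0.014 0.013]
wrist stopper1 0.59 [352.  23.] topmean [ 0.6159 -0.0478  0.1283] mid [ 0.6159 -0.0474] size [0.013 0.014]
```

View pics/f.png

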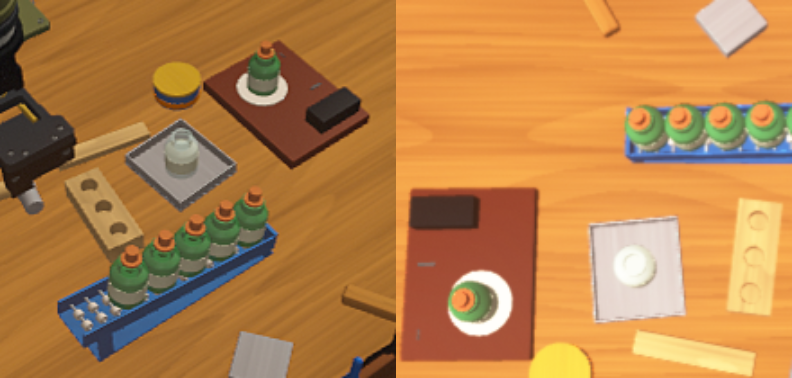

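The final picture shows five stoppered bottles queued upright in the lane, old1 on the coaster and the empty in the tray. The robot is clear of everything.

Call:
send_rows:
  increments: "0 0 0 0 0 0 0;0 0 0 0 0 0 0;0 0 0 0 0 0 0;0 0 0 0 0 0 0"

```text
time_s: 61.22
eef_pos: [0.5561, -0.1934, 0.2583]
eef_rot: [2.221, 2.222, 0.0]
ft_force: [-0.0, -0.1, 0.4]
opening: 0.0473
finger_force: 0.0
```

```bash
python3 -c "
from workcell import *
print(hand_in())"
```

```text
the job is handed in; nothing more can be done
None
```

The job is handed in at about 61 s of robot time, with no verdict returned: the last pictures show the empty in the tray, the oldest bottle on the coaster, and all three new bottles stoppered and queued upright behind the two old ones in the lane.

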